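# Swap the battery pack between two modules of a small satellite

## Task

The spent battery pack is boxed in between the tall radio and computer in the satellite chassis: stand those two on the parking tray, move the spent pack to the empty charger and fit the fresh pack from the other charger squarely in its place. Then stand the radio and the computer back squarely where each came from. Keep everything upright, drop nothing, and leave the glue bottle and the screw dish undisturbed.

Things in the scene. Friction and masses are not known exactly. Their poses are not given: they have to be found in the camera images.
- chassis: Fixed open aluminium frame, 340 (y) by 100 mm (x), blue feet, solar cells outside. Origin at table level under its centre. Flat inner floor at z 26 mm, 92 mm wide (x); side walls end at z 106, end plates at z 112. Spent pack at y 0, radio and computer at y +52 and -52 (which varies), gaps 8 to 10 mm, too small for a finger. Beyond |y| 125 mm: fixed low boards and wheel, up to z 82.
- radio: Loose bare aluminium box, two small brass connectors (10 mm high) on top; 80 (x) by 42 (y) by 96 mm tall, 0.3 to 0.6 kg. Origin: centre of its underside; z up. Starts standing in the chassis, axes along the chassis's. May be turned half round. Grip across y near its top, above the level of the pack.
- computer: Loose stiff stack of green circuit boards with a black pin header on top; 80 (x) by 38 (y) by 96 mm tall, 0.2 to 0.4 kg. Origin: centre of its underside; z up. Starts standing in the chassis, on the other side of the spent pack from the radio, axes along the chassis's. May be turned half round. Grip across y near its top.
- spent_pack: Loose stiff battery pack: four pale lying cells, black end holders, aluminium side plates; 80 (x) by 46 (y) by 52 mm tall, 0.25 to 0.45 kg. Origin: centre of its underside; z up. Starts in the middle of the chassis between radio and computer. May be turned half round. Grip across y, on the side plates.
- fresh_pack: Loose battery pack exactly like the spent one, told apart only by its place: at the start it stands in one of the two chargers. Same size, origin and axes.
- charger_fresh: Fixed grey charging cradle holding the fresh pack at the start, 106 (x) by 72 mm (y), black housing 24 mm high along its +y side (y 36 to 58). Origin: table level under the seat's centre. Seat floor at z 14 mm, 96 by 62 mm, inside a lip that ends at z 22. The pack stands with its x and y along the cradle's.
- charger_empty: Fixed cradle of the same shape, size, origin and axes as the other, empty at the start; the two stand end to end along x on a green mat, left or right of the chassis; which is nearer the robot varies. The spent pack goes into its seat, its x and y along the cradle's.
- tray: Fixed flat black parking tray, 236 (x) by 126 mm (y), on the other side of the chassis from the chargers. Origin: table level under its centre. Inner floor at z 4 mm, 228 by 118 mm; walls end at z 14. Room for radio and computer end to end at x +55 and -55 mm, their axes along the tray's.
- glue_bottle: Loose bystander: small red dropper bottle with a white nozzle, 32 mm in diameter, 86 mm tall, standing in front of the chassis. Origin: centre of its underside. Not to be moved.
- screw_dish: Loose bystander: round steel dish with screws, 68 mm in diameter, 18 mm tall, in front of the chassis. Origin: centre of its underside. Not to be moved.
Not all that is in view belongs to the job. Leave any pink look-alike of the spent_pack alone.

How it is judged:
On the way:
1. the radio and the computer both stand upright on the floor of the parking tray (x of radio in the frame of tray between -0.1 and 0.1 m and y of radio in the frame of tray between -0.06 and 0.06 m and z of radio in the frame of tray between 0 and 0.009 m and angle between each of radio, computer's own z axis and vertical below 0.1 rad and linear speed of each of radio, computer below 0.02 m/s and x of computer in the frame of tray between -0.1 and 0.1 m and y of computer in the frame of tray between -0.06 and 0.06 m and z of computer in the frame of tray between 0 and 0.009 m), for 0.2 s.
At the end, for the whole second after the job is handed in: Within 12 mm: fresh pack on the chassis floor in the middle place, spent pack in the seat of the charger that was empty, radio and computer on the chassis floor where each started; square to 0.15 rad (packs 0.2), upright to 0.1 rad, at rest (horizontal distance between fresh_pack and chassis below 0.012 m and angle between the y axis of fresh_pack and the y axis of chassis, either way round below 0.2 rad and z of fresh_pack in the frame of chassis between 0.021 and 0.031 m and angle between each of fresh_pack, spent_pack, radio, computer's own z axis and vertical below 0.1 rad and linear speed of each of fresh_pack, spent_pack, radio, computer below 0.02 m/s and horizontal distance between spent_pack and charger_empty below 0.012 m and angle between the y axis of spent_pack and the y axis of charger_empty, either way round below 0.2 rad and z of spent_pack in the frame of charger_empty between 0.009 and 0.019 m and distance of each of radio, computer from where it was at the start of the episode below 0.012 m and angle between the y axis of each of radio, computer and the y axis of chassis, either way round below 0.15 rad and z of radio in the frame of chassis between 0.021 and 0.031 m and z of computer in the frame of chassis between 0.021 and 0.031 m); the robot touches nothing.
It fails at once if the glue bottle is moved by more than 20 mm or knocked over (distance of glue_bottle from where it was at the start of the episode above 0.02 m or angle between glue_bottle's own z axis and vertical above 0.5 rad).
It fails at once if the dish of screws is moved by more than 20 mm (distance of screw_dish from where it was at the start of the episode above 0.02 m).
It fails at once if a module or pack is tipped by more than 0.6 rad (angle between any of radio, computer, spent_pack, fresh_pack's own z axis and vertical above 0.6 rad).
It fails at once if a module or pack falls at more than 0.6 m/s onto what it stands on (a drop of about 2 cm or more) ((linear speed of radio above 0.6 m/s and height (world z) of radio below 0.04 m) or (linear speed of computer above 0.6 m/s and height (world z) of computer below 0.04 m) or (linear speed of spent_pack above 0.6 m/s and height (world z) of spent_pack below 0.04 m) or (linear speed of fresh_pack above 0.6 m/s and height (world z) of fresh_pack below 0.04 m)).
It also fails if it takes over 138 s, if anything falls off the work surface, if the arm or the gripper's body presses on something with over 40 N, if the wrist force passes 120 N, or if a joint passes its speed limit or range.

## Robot

A 7-joint arm with a two-finger parallel gripper is mounted at the origin on the work surface. World frame = base frame: x ahead of the robot, y to its left, z up, the work surface at z = 0. Lengths are in m, angles in rad, forces in N, time in s.
With the tool pointing down it reaches from about 0.425 to 0.925 m from the base axis. Payload 6.8 kg.
Tool frame: the origin (TCP) lies midway between the tips of the shut fingers; the grasp point (between the pads) lies 19 mm behind it; z points along the fingers, y is the direction in which the jaws open and shut (so a half turn about z gives the same grasp; the last joint's range is limited). The gripper opens to 85 mm and grips with 20 to 120 N. Pads are 22 mm wide; open, the fingers measure 114 mm over their backs; the gripper's body (76 mm by 85 mm) begins 54 mm behind the grasp point. The pads swing forward as they close: fully open they stand 13 mm farther back than shut.
Start: joints at [-0.108, 0.477, 0.022, 1.555, -0.011, 1.109, -0.083], TCP at [0.675, 0, 0.231] pointing down, gripper open.
Joint ranges: [-2.96, 2.96], [-0.34, 2.1], [-1.41, 1.46], [0.24, 2.44], [-1.37, 4.51], [0.17, 1.92], [-2.96, 2.96]. Speed limits (rad/s): [2.39, 2.39, 3.14, 3.14, 3.14, 3.14, 3.14].

## Interface

Orientations are given as a unit quaternion [w, x, y, z].
In Python, from station import bot gives the robot as it stands. The module is installed in compiled form; this text tells all that it offers.
- The arm moves only by the tool play_rows, never from a script. Its argument "motion" is a list of rows, each a list of 2 entries, a list of its own where there are three numbers: the shift along the tool's x, y, z as a fraction of full scale, then the turn, a rotation vector about the tool's x, y, z as a fraction of full scale. In form: [[[tx, ty, tz], [rx, ry, rz]], ...]. A call has 1 to 8 rows; each row is the pose to reach, as a shift and turn from the pose measured when the call began, along the tool's axes at that moment, turning the shorter way round; what a row does not reach only later rows make up. Full scale, the value 1, is 400 mm for a shift and 360 degrees for a turn. A row lasts 1/10 s, in which the tool goes at most 50 mm and 8.59 degrees, less where a joint would pass 70% of its speed; a pose out of reach is approached as far as the arm can. A call with a number of a shift or a turn outside -1 to 1 is refused whole. A call with a gripper value outside its range is refused whole. "fingers" is the finger opening in mm, from 0 to 85.4, set as the call begins (left out, the last holds). The fingers move at their own pace and stop on an object; "grip_force" is the grip in N (left out, the last holds). Time passes only in rows, so rows that repeat a pose let the fingers close. It gives the time, the measured TCP pose, the force and the opening at its end, in the units of the state.
- bot.get_obs(): the state, without advancing time (a new reading comes with each control period).
- bot.read_camera(name): name is "scene" or "side" or "wrist"; returns a dict with "pixels" (480x640x3 uint8, red, green, blue), "range_z" (480x640 float32, m along the optical axis (not along the pixel's ray), 0 where there is no reading), "fovy" (degrees; the focal length in pixels is half the picture's height over the tangent of half this angle, whatever the lens; pixels are square), "cx", "cy" (the principal point, pixels), "pose" (4x4, takes a point from camera to world coordinates). Camera axes: x right, y down, z forward; pixel columns grow to the right and rows downward; lengths in m; the calibration is good to about 2 mm. The wrist camera is an equidistant fisheye: a pixel r from the principal point sees the ray r / f radians off the axis. A picture is of the moment at which its call begins.
- bot.hand_in(): hands the job in, once; it reports no verdict.
The state is a dict: "t": time; "q": joint angles; "joint_vel": joint speeds; "joint_torque": joint torques, N m; "eef_pos": TCP position; "tool_rot": TCP orientation; "contact_force": force on the tool from outside, world axes, zero at the start; "torque": the same for the moment, N m; "gripper_width": opening from 0.0 (shut) to 1.0 (fully open).
Only numpy, scipy, OpenCV 4.12 (cv2) and the standard library are available. Lean on these libraries where they do the work, as an engineer would, in place of code of your own. Each camera call takes 0.05 s, during which the arm holds its last target.

## Working session

There is one attempt and no reset: what is moved stays moved. The work goes in short steps, Python scripts to look and compute and a tool call to move; the robot and the scene stay as the last step left them, time stands still between calls to the robot, and variables do not carry over. Pictures are saved under pics/ and viewed, and the job is handed in when it is done.

Besides the shell and the picture viewer there is one more tool, called after ">>>" by a JSON object that holds its "fn" and its "kwargs", one argument or row to a line. play_rows: Moves the arm, as the interface text tells. Shift numbers are shares of 400 mm and turn numbers shares of 360 degrees, none past 1 either way. Its arguments: {"type":"object","properties":{"motion":{"type":"array"},"fingers":{"type":"number"},"grip_force":{"type":"number"}},"required":["motion"]}

```bash
mkdir -p pics; python3 - <<'E'
from station import bot
import cv2,numpy as np
o=bot.get_obs();print({k:np.round(v,3).tolist() for k,v in o.items()})
for n in("scene","side","wrist"):
    c=bot.read_camera(n);cv2.imwrite(f"pics/{n}0.png",c["pixels"][:,:,::-1]);np.savez(f"/tmp/{n}0.npz",**c)
    print(n,c["fovy"],c["cx"],c["cy"],np.round(c["pose"],3).tolist())
E
```

```text
{'t': 0.0, 'q': [-0.108, 0.478, 0.022, 1.556, -0.011, 1.109, -0.083], 'joint_vel': [0.0, -0.001, 0.002, 0.001, 0.0, 0.001, -0.002], 'joint_torque': [-0.001, -59.644, 1.608, -28.119, 0.012, 0.009, 0.0], 'eef_pos': [0.674, -0.0, 0.23], 'tool_rot': [-0.001, 0.707, 0.707, -0.001], 'contact_force': [-0.221, -0.449, -0.323], 'torque': [-0.011, 0.044, 0.02], 'gripper_width': 0.999}
scene 51.32692034624036 321.5731632885485 238.89357509482198 [[-0.384, 0.61, -0.693, 1.261], [0.923, 0.271, -0.273, 0.274], [0.021, -0.744, -0.668, 0.744], [0.0, 0.0, 0.0, 1.0]]
side 51.127906268941146 322.96669797501323 236.81640346787754 [[-0.873, -0.296, 0.389, 0.059], [-0.488, 0.555, -0.674, 0.812], [-0.016, -0.777, -0.629, 0.795], [0.0, 0.0, 0.0, 1.0]]
wrist 65.70646984690485 319.8853589838791 241.47582745046557 [[1.0, -0.0, -0.002, 0.674], [-0.001, -0.944, -0.33, 0.085], [-0.002, 0.33, -0.944, 0.375], [0.0, 0.0, 0.0, 1.0]]
```

View pics/scene0.png

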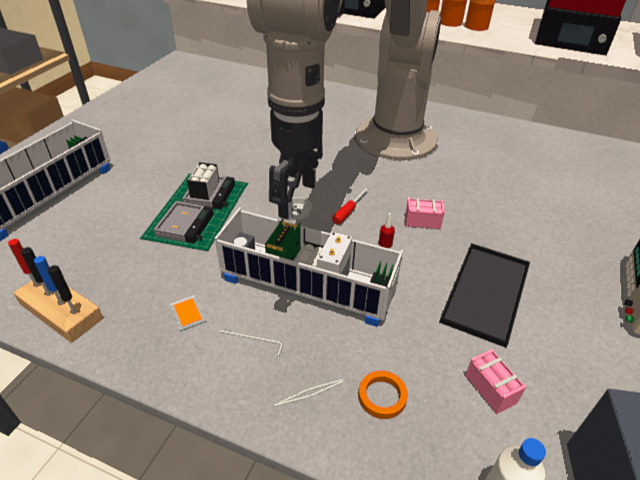

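View pics/side0.png

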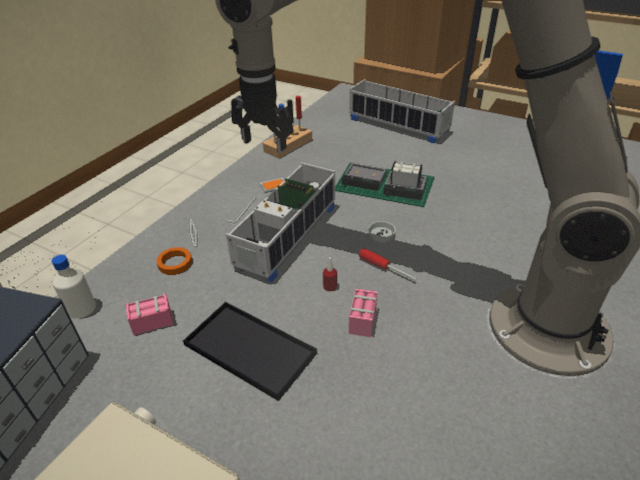

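View pics/wrist0.png

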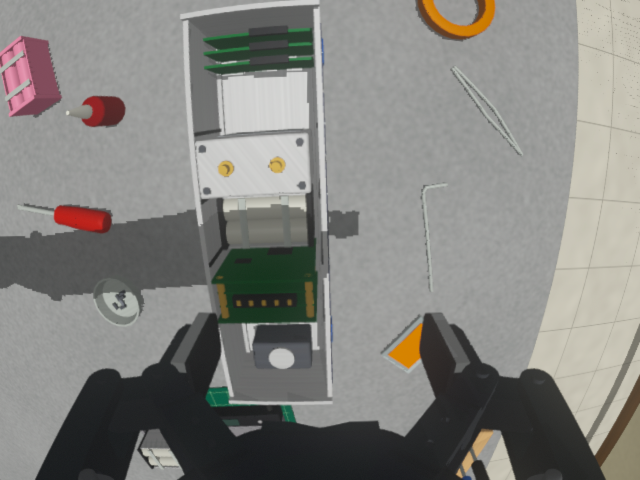

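The scene picture shows the chassis at about (310,265), with the computer (green, 285,238) and the radio (white with brass connectors, 335,250). The tray is at (487,290) on the +y side. On the mat, the fresh pack is in the far charger (203,180) and the empty charger is at (183,220). The pink packs (425,213 and 495,380) are look-alikes, and the chassis at the far left is a decoy.

Next I'll measure positions from the depth data.

```bash
cat > h.py <<'E'
import numpy as np,cv2
def load(n): return dict(np.load(f"/tmp/{n}.npz"))
def cloud(c,wrist=False):
    f=240/np.tan(np.radians(float(c["fovy"]))/2); v,u=np.mgrid[0:480,0:640].astype(float)
    x=u-c["cx"];y=v-c["cy"]
    if wrist:
        r=np.hypot(x,y)+1e-9;t=np.tan(r/f)/r; x=x*t;y=y*t
    else: x=x/f;y=y/f
    z=c["range_z"].astype(float)
    P=np.stack([x*z,y*z,z],-1)@c["pose"][:3,:3].T+c["pose"][:3,3]
    P[z<=0]=np.nan
    return P
def rect(P):
    (cx,cy),(w,h),a=cv2.minAreaRect((P[:,:2]*1000).astype(np.float32)); return np.round([cx,cy,w,h,a],1)
E
python3 - <<'E'
from h import *
C={n:load(n+"0") for n in("scene","side","wrist")}
P={n:cloud(C[n],n=="wrist") for n in C}
def sel(n,m,lo,hi,lab):
    p=P[n];k=m&(p[...,2]>lo)&(p[...,2]<hi)
    k=cv2.morphologyEx(k.astype(np.uint8),cv2.MORPH_OPEN,np.ones((2,2)))>0
    q=p[k]
    if len(q)>8: print(n,lab,len(q),rect(q),np.round(np.median(q,0)*1000,1))
    return k
for n in P:
    p=P[n];rgb=C[n]["pixels"].astype(int);hsv=cv2.cvtColor(C[n]["pixels"],cv2.COLOR_RGB2HSV).astype(int)
    with np.errstate(invalid='ignore'):
        reg=(p[...,0]>.5)&(p[...,0]<.85)
        ch=reg&(p[...,1]>-.2)&(p[...,1]<.3)
        sel(n,ch,.1005,.1155,"chassis top")
        sel(n,ch,.1165,.127,"modules top")
        g=(hsv[...,0]>35)&(hsv[...,0]<95)&(hsv[...,1]>80)
        sel(n,ch&g,.114,.13,"computer green top")
        sel(n,ch&~g,.116,.127,"radio top")
        br=(hsv[...,0]>12)&(hsv[...,0]<30)&(hsv[...,1]>120)
        sel(n,ch&br,.123,.142,"brass")
        blk=(rgb.max(-1)<60)
        sel(n,blk&(p[...,1]>.2)&(p[...,0]>.4)&(p[...,0]<.9)&(p[...,1]<.6),-.004,.02,"tray")
        k=g&(p[...,1]<-.1)&(p[...,1]>-.4)&(p[...,0]>.3)
        sel(n,k,-.005,.01,"mat")
        sel(n,(p[...,1]<-.05)&(p[...,1]>-.4)&(p[...,0]>.3)&(p[...,0]<.8),.055,.08,"fresh top")
        sel(n,(p[...,1]<-.05)&(p[...,1]>-.4)&(p[...,0]>.3)&(p[...,0]<.8),.018,.026,"charger lips")
        r=((hsv[...,0]<6)|(hsv[...,0]>174))&(hsv[...,1]>180)
        sel(n,r&(p[...,0]>.4)&(p[...,0]<.8)&(p[...,1]<.4),.04,.1,"bottle")
E
```

```text
scene chassis top 2027 [572.5 -37.5 222.6 407.    2.4] [nan nan nan]
scene modules top 1116 [565.4  -7.6 219.3 147.4   6.8] [nan nan nan]
scene computer green top 205 [623.6 -53.2  89.5  37.5   2. ] [631.6 -46.7 114.2]
scene radio top 913 [574.1 -12.1 215.2 131.2  12. ] [nan nan nan]
scene brass 76 [nan nan  0.  0.  0.] [nan nan nan]
scene tray 1110 [626.5 366.1 472.5 189.2  13.4] [nan nan nan]
scene mat 1380 [ 566.8 -312.8  334.8  189.6   23.6] [nan nan nan]
scene fresh top 1592 [ 541.2 -249.6  486.    96.4   46.1] [nan nan nan]
scene charger lips 796 [ 518.4 -245.3  278.   299.3   79. ] [nan nan nan]
scene bottle 97 [437.4 113.7  20.9  58.9  71.9] [457.9 109.9  47.1]
side chassis top 1244 [633.2 -76.4 102.1 502.1   2.2] [nan nan nan]
side modules top 687 [631.6 -29.5  78.1 215.    3.9] [nan nan nan]
side radio top 586 [647.1 -27.7  80.5 206.7  13.5] [nan nan nan]
side brass 10 [623.6  56.4  37.4   4.8 174.2] [nan nan nan]
side tray 5675 [604.8 388.4 460.3 220.1  30.9] [nan nan nan]
side mat 783 [ 505.5 -314.   262.3  117.    13.8] [nan nan nan]
side fresh top 728 [ 542.3 -272.7  449.2  159.5   58.8] [ 584.6 -165.9   64.6]
side charger lips 500 [ 501.2 -279.2  233.7  228.4   14.7] [nan nan nan]
wrist chassis top 9360 [nan nan  0.  0.  0.] [nan nan nan]
wrist modules top 9651 [625.7 -30.3  86.2 205.4   1.8] [nan nan nan]
wrist computer green top 1980 [635.4 -81.7  87.   84.6  12.8] [nan nan nan]
wrist radio top 7988 [625.6 -30.3  86.3 205.5   1.7] [nan nan nan]
wrist brass 434 [ 6.292e+02 -2.000e-01  4.470e+01  1.123e+02  2.000e+00] [nan nan nan]
wrist mat 601 [ 625.5 -143.1  317.3  127.2   71.8] [nan nan nan]
wrist fresh top 4012 [ 531.3 -266.9  538.8  122.1   57.1] [nan nan nan]
wrist charger lips 764 [ 521.8 -155.8  415.4  205.    31.8] [nan nan nan]
wrist bottle 290 [450.3 106.1  24.2  21.5  48.2] [nan nan nan]
```

```bash
cat >> h.py <<'E'
def bird(P,rgb,x0,x1,y0,y1,zmax=.15,s=1000):
    # rows: x decreasing downward ; cols: y decreasing rightwards (robot's view)
    H=int((x1-x0)*s);W=int((y1-y0)*s);img=np.zeros((H,W,3),np.uint8);hm=np.full((H,W),-1.)
    k=np.isfinite(P[...,2])&(P[...,2]<zmax)&(P[...,0]>x0)&(P[...,0]<x1)&(P[...,1]>y0)&(P[...,1]<y1)
    q=P[k];c=rgb[k];o=np.argsort(q[:,2]);q=q[o];c=c[o]
    r=np.clip(((x1-q[:,0])*s).astype(int),0,H-1);l=np.clip(((y1-q[:,1])*s).astype(int),0,W-1)
    img[r,l]=c;hm[r,l]=q[:,2];return img,hm
E
python3 - <<'E'
from h import *
for n in("scene","side","wrist"):
    c=load(n+"0");P=cloud(c,n=="wrist");img,hm=bird(P,c["pixels"],.35,.9,-.35,.45)
    cv2.imwrite(f"pics/b_{n}.png",cv2.dilate(img,np.ones((2,2)))[:,:,::-1])
E
```

```text
(no output)
```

View pics/b_wrist.png

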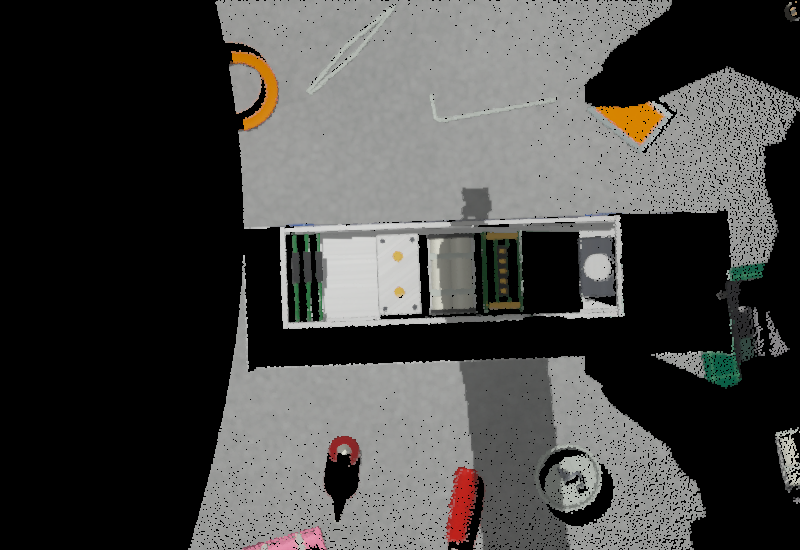

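View pics/b_scene.png

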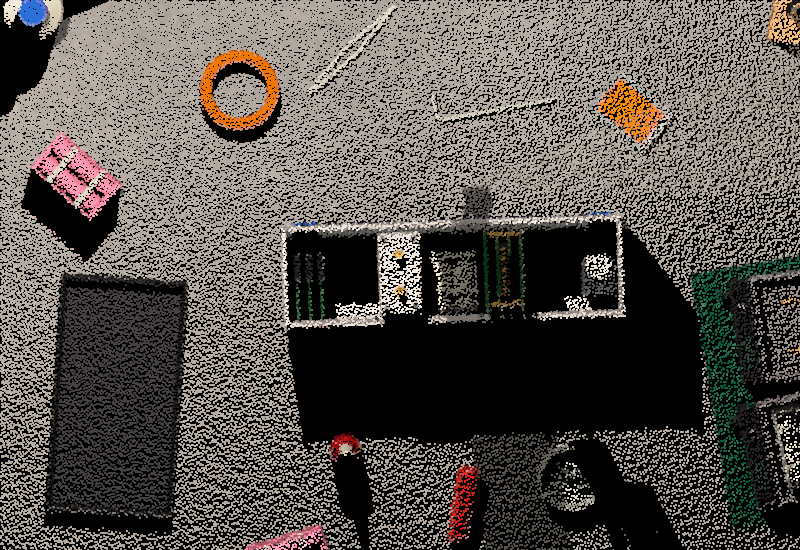

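View pics/b_side.png

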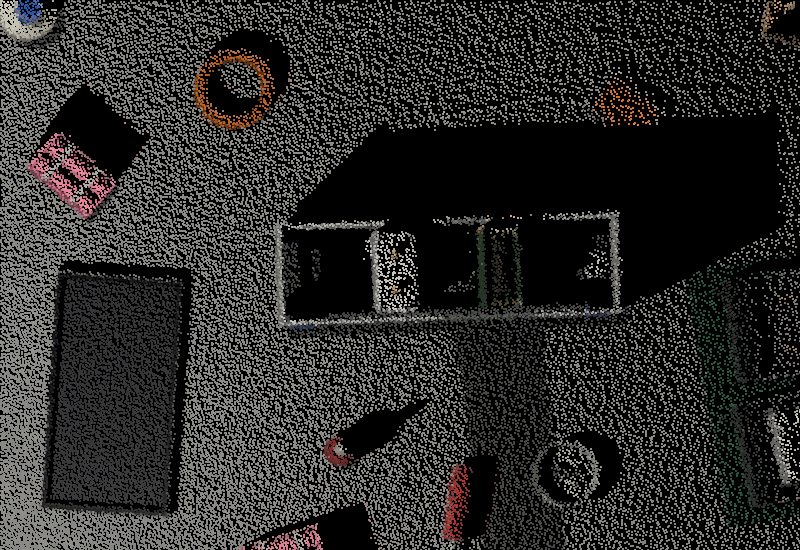

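```bash
cat > m.py <<'E'
from h import *
import sys
def comp(P,mask,lab,minn=25):
    m=(mask&np.isfinite(P[...,2])).astype(np.uint8)
    n,l,s,_=cv2.connectedComponentsWithStats(m,connectivity=8)
    for i in np.argsort(-s[1:,4])[:4]+1:
        if s[i,4]<minn: continue
        q=P[l==i];print(lab,s[i,4],"rect",rect(q),"med",np.round(np.median(q,0)*1000,1),"px",s[i,:2]+s[i,2:4]//2)
E
python3 - <<'E'
from m import *
np.seterr(invalid='ignore')
for n in("scene","side","wrist"):
    c=load(n+"0");P=cloud(c,n=="wrist");rgb=c["pixels"].astype(int);hsv=cv2.cvtColor(c["pixels"],cv2.COLOR_RGB2HSV).astype(int)
    X,Y,Z=P[...,0],P[...,1],P[...,2]
    g=(hsv[...,0]>35)&(hsv[...,0]<95)&(hsv[...,1]>80)
    print("==",n)
    ch=(X>.56)&(X<.70)&(Y>-.2)&(Y<.2)
    q=P[ch&(Z>.100)&(Z<.116)];print("chassis",rect(q),len(q))
    mi=(X>.585)&(X<.672)&(abs(Y)<.09)
    q=P[mi&(Z>.117)&(Z<.126)&(Y>0)];print("radio",rect(q),len(q),np.median(q,0))
    q=P[mi&(Z>.112)&(Y<-.02)&(Z<.14)&(X<.667)];print("comp",rect(q),len(q),np.median(q,0))
    q=P[mi&(Z>.06)&(abs(Y)<.034)&(Z<.085)];print("spent",rect(q),len(q),np.median(q,0))
    t=(X>.35)&(X<.66)&(Y>.24)&(Y<.43)
    q=P[t&(rgb.max(-1)<75)&(Z<.03)];print("tray",rect(q) if len(q) else 0,len(q))
    q=P[t&(Z>.009)&(Z<.03)];print("traywall",rect(q) if len(q) else 0,len(q))
    b=(X>.35)&(X<.70)&(Y<-.18)&(Y>-.5)
    comp(P,b&(Z>.056)&(Z<.075),"fresh")
    comp(P,b&(Z>.017)&(Z<.030),"lips")
    comp(P,b&g&(Z<.012),"mat")
    img,hm=bird(P,c["pixels"],.35,.7,-.5,-.1,s=2000)
    cv2.imwrite(f"pics/c_{n}.png",cv2.dilate(img,np.ones((3,3)))[:600,:,::-1])
E
```

```text
== scene
chassis [629.7  -2.3 105.2 341.8   2.1] 2223
radio [626.9  50.2  82.2  42.4   2.2] 695 [0.63281713 0.05236524 0.12364525]
comp [628.8 -54.3  77.3  39.5   2.3] 481 [ 0.63182034 -0.05126298  0.12008931]
spent [618.   -6.2  54.2  63.3  88.8] 461 [ 0.61652822 -0.0064933   0.07756051]
tray [505.3 333.5 124.9 240.   86. ] 5805
traywall [504.1 333.4 126.2 242.4  86.1] 1009
fresh 492 rect [ 454.8 -353.4   85.2   47.6   12.2] med [ 458.1 -350.5   65.2] px [202 174]
lips 909 rect [ 573.7 -330.   110.3   98.6    9. ] med [ 577.7 -313.6   23.5] px [183 220]
lips 643 rect [ 452.7 -338.8  109.   105.6   15.1] med [ 471.7 -317.6   24.6] px [209 190]
mat 1718 rect [ 514.1 -338.8  259.8  162.1    9.5] med [ 547.3 -288.7    4.4] px [194 212]
== side
chassis [631.5   1.5 105.  346.4   2.4] 1395
radio [627.8  55.6  82.1  46.5   2.4] 411 [0.62628227 0.05938322 0.12285456]
comp [630.5 -49.5  73.5  44.3   1. ] 355 [ 0.62837738 -0.04627303  0.11917268]
spent [639.5 -18.6  38.8  65.6  82.1] 140 [ 0.63371381 -0.03055186  0.07778959]
tray [506.3 338.2 129.  239.1  86.1] 6657
traywall [507.7 337.8 129.
[... 477 characters left out ...]
6316 [0.62800801 0.05293722 0.12432627]
comp [628.4 -52.2  78.3  39.5   1.7] 3813 [ 0.62970333 -0.04892387  0.12047369]
spent [ 6.268e+02 -5.500e+00  8.380e+01  5.690e+01  3.000e-01] 5564 [ 0.62997628 -0.00389567  0.07766067]
tray 0 0
traywall 0 0
fresh 763 rect [ 443.2 -353.4   59.9   48.4   12.1] med [ 440.  -346.4   65.5] px [158 456]
lips 904 rect [ 579.1 -297.8   87.    45.7   15.9] med [ 576.4 -286.9   25.7] px [249 418]
lips 47 rect [ 415.3 -339.1   40.8    7.8   29. ] med [ 418.9 -336.1   26.9] px [150 432]
mat 449 rect [ 545.8 -269.    68.    39.     9.7] med [ 533.8 -272.6    4.7] px [230 397]
mat 176 rect [ 628.  -295.7   14.7   37.2    7.6] med [ 627.6 -295.4    4.8] px [288 414]
```

View pics/c_scene.png

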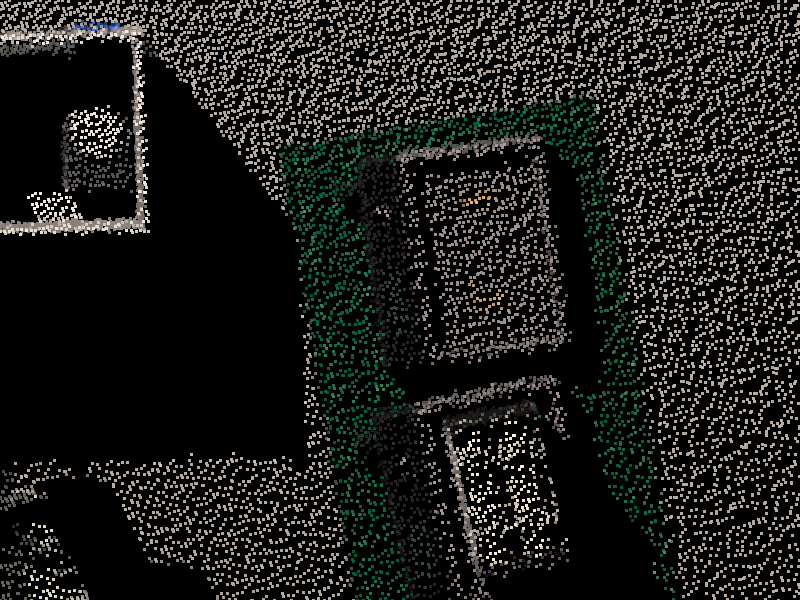

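>>> {"fn": "play_rows", "kwargs": {
  "motion": [
    [[0,-0.18,-0.08],[0,0,0.122]],
    [[0,-0.18,-0.08],[0,0,0.122]],
    [[0,-0.18,-0.08],[0,0,0.244]],
    [[0,-0.18,-0.08],[0,0,0.244]],
    [[0,-0.18,-0.08],[0,0,0.244]],
    [[0,-0.18,-0.08],[0,0,0.244]],
    [[0,-0.18,-0.08],[0,0,0.244]],
    [[0,-0.18,-0.08],[0,0,0.244]]
  ],
  "fingers": 85,
  "grip_force": 60
}}

```text
t: 0.95
eef_pos: [0.6023, -0.0, 0.2624]
tool_rot: [-0.0, 0.983, 0.181, -0.001]
contact_force: [-0.3, -0.4, 0.2]
gripper_width: 0.992
```

```bash
cat > go.py <<'E'
import sys,numpy as np
from scipy.spatial.transform import Rotation as R
from station import bot
def q2R(q): return R.from_quat([q[1],q[2],q[3],q[0]])
def target(yaw): return R.from_euler('z',yaw,degrees=True)*R.from_matrix(np.diag([1.,-1,-1]))
def row(xyz,yaw,o):
    R0=q2R(o["tool_rot"]);s=R0.inv().apply(np.array(xyz)/1000-o["eef_pos"])/.4
    t=(R0.inv()*target(yaw)).as_rotvec()/(2*np.pi)
    return np.round(s,4).tolist(),np.round(t,4).tolist()
def yawof(o): 
    m=q2R(o["tool_rot"]).as_matrix(); return np.degrees(np.arctan2(m[1,0],m[0,0]))
if __name__=="__main__":
    o=bot.get_obs();print("t",round(o["t"],2),"tcp",np.round(np.array(o["eef_pos"])*1000,1),"yaw",round(yawof(o),2),"F",np.round(o["contact_force"],1),"w",round(o["gripper_width"]*85.4,1),"q",np.round(o["q"],2))
    for a in sys.argv[1:]:
        v=[float(x) for x in a.split(',')];print(a,row(v[:3],v[3],o))
E
python3 go.py 590,0,260,2.1
```

```text
t 0.95 tcp [602.3  -0.  262.4] yaw 20.89 F [-0.3 -0.4  0.2] w 84.7 q [-0.29  0.33  0.24  1.71 -0.09  1.11 -1.23]
590,0,260,2.1 ([-0.0288, -0.011, 0.0059], [-0.0, 0.0003, 0.0522])
```

>>> {"fn": "play_rows", "kwargs": {
  "motion": [
    [[-0.029,-0.011,0],[0,0,0.052]],
    [[-0.029,-0.011,0],[0,0,0.052]],
    [[-0.029,-0.011,0],[0,0,0.052]],
    [[-0.029,-0.011,0],[0,0,0.052]]
  ]
}}

```text
t: 1.35
eef_pos: [0.5897, 0.0001, 0.2622]
tool_rot: [0.0, 1.0, 0.019, -0.001]
contact_force: [-0.1, -0.1, -0.2]
gripper_width: 0.998
```

```bash
cat > snap.py <<'E'
import sys,numpy as np,cv2
from station import bot
# snap.py tag cam...
for n in sys.argv[2:]:
    c=bot.read_camera(n);np.savez(f"/tmp/{n}{sys.argv[1]}.npz",**c);cv2.imwrite(f"pics/{n}{sys.argv[1]}.png",c["pixels"][:,:,::-1])
E
python3 snap.py 1 wrist; python3 - <<'E'
from m import *
np.seterr(invalid='ignore')
c=load("wrist1");P=cloud(c,True);X,Y,Z=P[...,0],P[...,1],P[...,2]
ch=(X>.56)&(X<.70)&(Y>-.2)&(Y<.2)
q=P[ch&(Z>.100)&(Z<.116)];print("chassis",rect(q),len(q))
mi=(X>.585)&(X<.672)&(abs(Y)<.09)
q=P[mi&(Z>.117)&(Z<.127)&(Y>0)];print("radio",rect(q),len(q),np.median(q,0))
q=P[mi&(Z>.112)&(Y<-.02)&(Z<.14)&(X<.667)];print("comp",rect(q),len(q),np.median(q,0))
q=P[mi&(Z>.06)&(abs(Y)<.034)&(Z<.085)];print("spent",rect(q),len(q),np.median(q,0))
E
python3 go.py
```

```text
chassis [628.6  -1.1 101.7 341.6   2.1] 8077
radio [626.2  51.8  80.6  42.9   2.6] 5166 [0.62794079 0.05026364 0.12432249]
comp [628.5 -52.4  78.5  38.8   2.3] 2878 [ 0.63058206 -0.05180519  0.12178688]
spent [ 6.26e+02 -6.00e-01  8.31e+01  6.63e+01  1.50e+00] 4958 [ 0.62810642 -0.00172354  0.07759968]
t 1.4 tcp [5.897e+02 1.000e-01 2.622e+02] yaw 2.24 F [-0.1 -0.3 -0.2] w 85.0 q [-0.34  0.32  0.3   1.75 -0.1   1.1  -1.54]
```

View pics/wrist1.png

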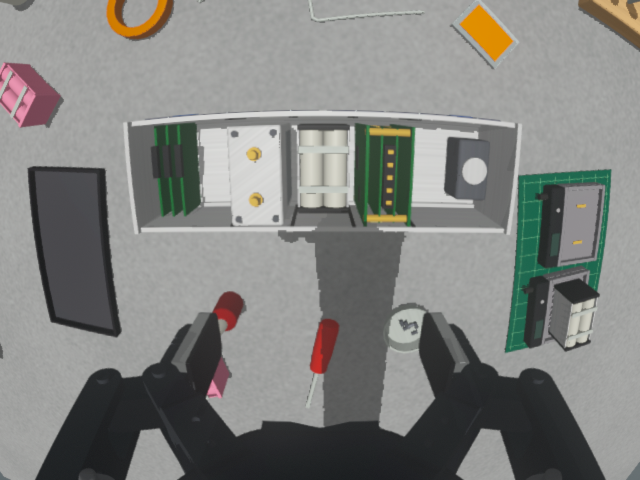

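The wrist view shows everything at once: radio (256,175), spent pack (323,170), computer (390,172), tray (75,250), empty charger (572,225) and the charger holding the fresh pack (570,310). Both wrist views give the same chassis pose. I'll measure the tray and chargers from this view too.

```bash
python3 - <<'E'
from m import *
np.seterr(invalid='ignore')
c=load("wrist1");P=cloud(c,True);X,Y,Z=P[...,0],P[...,1],P[...,2]
rgb=c["pixels"].astype(int);hsv=cv2.cvtColor(c["pixels"],cv2.COLOR_RGB2HSV).astype(int)
t=(X>.35)&(X<.66)&(Y>.24)&(Y<.43)
q=P[t&(rgb.max(-1)<75)&(Z<.03)];print("tray",rect(q),np.median(q,0))
q=P[t&(Z>.009)&(Z<.03)];print("traywall",rect(q),len(q))
b=(X>.35)&(X<.70)&(Y<-.18)&(Y>-.5)
g=(hsv[...,0]>35)&(hsv[...,0]<95)&(hsv[...,1]>80)
comp(P,b&(Z>.056)&(Z<.075),"fresh")
comp(P,b&(Z>.012)&(Z<.030),"lips")
comp(P,b&g&(Z<.012),"mat")
gr=b&(abs(rgb[...,0]-rgb[...,1])<15)&(rgb.min(-1)>60)
comp(P,gr&(Z>.006)&(Z<.030),"grey cradle")
E
python3 go.py 626.2,51.8,180,2.2 626.2,51.8,87,2.2
```

```text
tray [505.2 334.8 128.6 236.   86. ] [0.5122226  0.31108513 0.01209068]
traywall [504.3 335.4 129.5 238.   85.9] 2251
fresh 1573 rect [ 454.  -351.3   81.8   48.8   12.2] med [ 456.6 -346.4   65.4] px [580 321]
lips 4689 rect [ 571.6 -323.5  107.2  108.1    8.3] med [ 574.8 -326.6   18.1] px [571 226]
lips 2324 rect [ 449.8 -334.9  107.3  107.9   12.2] med [ 464.3 -313.    24.5] px [557 308]
mat 5309 rect [ 510.8 -338.6  259.5  161.9    9.5] med [ 544.1 -281.7    4.7] px [558 261]
grey cradle 3118 rect [ 574.  -339.   107.    76.8    8.5] med [ 576.5 -343.4   17.1] px [581 224]
grey cradle 1145 rect [ 450.4 -342.4  120.6   73.5    0.9] med [ 480.5 -329.9   22.8] px [559 307]
t 1.4 tcp [5.897e+02 1.000e-01 2.622e+02] yaw 2.24 F [-0.1 -0.3 -0.2] w 85.0 q [-0.34  0.32  0.3   1.75 -0.1   1.1  -1.54]
626.2,51.8,180,2.2 ([0.0967, -0.1256, 0.2051], [0.0, 0.0004, 0.0001])
626.2,51.8,87,2.2 ([0.0972, -0.1257, 0.4376], [0.0, 0.0004, 0.0001])
```

>>> {"fn": "play_rows", "kwargs": {
  "motion": [
    [[0.048,-0.063,0.08],[0,0,0]],
    [[0.097,-0.126,0.17],[0,0,0]],
    [[0.097,-0.126,0.25],[0,0,0]],
    [[0.097,-0.126,0.33],[0,0,0]],
    [[0.097,-0.126,0.39],[0,0,0]],
    [[0.097,-0.126,0.42],[0,0,0]],
    [[0.097,-0.126,0.436],[0,0,0]],
    [[0.097,-0.126,0.436],[0,0,0]]
  ]
}}

```text
t: 2.2
eef_pos: [0.6262, 0.0518, 0.0876]
tool_rot: [0.0, 1.0, 0.02, -0.001]
contact_force: [-0.1, 0.6, 0.1]
gripper_width: 0.991
```

```bash
python3 go.py 626.2,51.8,87,2.2; python3 snap.py 2 wrist
```

```text
t 2.2 tcp [626.2  51.8  87.6] yaw 2.26 F [-0.1  0.6  0.1] w 84.7 q [-0.35  0.57  0.24  1.8  -0.18  0.79 -1.56]
626.2,51.8,87,2.2 ([-0.0, 0.0001, 0.0015], [0.0, 0.0004, 0.0002])
```

View pics/wrist2.png

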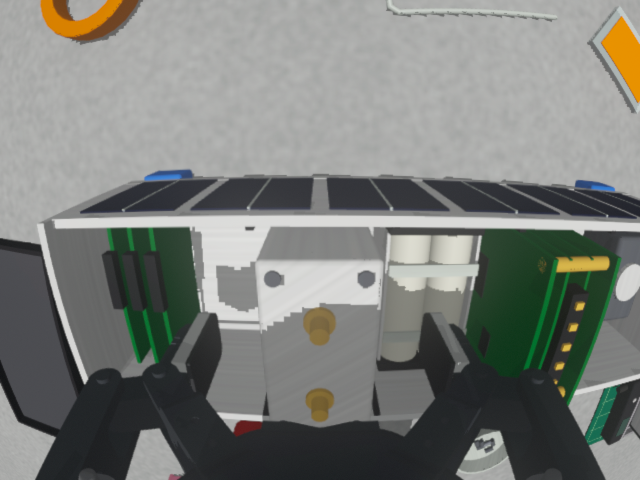

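The radio is centred between the open jaws (columns 258–382, mid-column 320). Closing.

>>> {"fn": "play_rows", "kwargs": {
  "motion": [
    [[0,0,0],[0,0,0]],
    [[0,0,0],[0,0,0]],
    [[0,0,0],[0,0,0]],
    [[0,0,0],[0,0,0]],
    [[0,0,0],[0,0,0]],
    [[0,0,0],[0,0,0]],
    [[0,0,0],[0,0,0]],
    [[0,0,0],[0,0,0]]
  ],
  "fingers": 30,
  "grip_force": 70
}}

```text
t: 3.05
eef_pos: [0.6276, 0.0522, 0.0895]
tool_rot: [-0.0, 1.0, 0.02, 0.0]
contact_force: [-0.2, 0.3, 5.4]
gripper_width: 0.477
```

>>> {"fn": "play_rows", "kwargs": {
  "motion": [
    [[0,0,-0.02],[0,0,0]],
    [[0,0,-0.06],[0,0,0]],
    [[0,0,-0.12],[0,0,0]],
    [[0,0,-0.18],[0,0,0]],
    [[0,0,-0.23],[0,0,0]],
    [[0,0,-0.26],[0,0,0]],
    [[0,0,-0.27],[0,0,0]],
    [[0,0,-0.27],[0,0,0]]
  ]
}}

```text
t: 3.85
eef_pos: [0.6273, 0.0521, 0.1977]
tool_rot: [-0.0, 1.0, 0.02, 0.0]
contact_force: [-0.3, 0.8, -6.0]
gripper_width: 0.48
```

```bash
python3 go.py 560.1,331,200,-4 560.1,331,65.5,-4; python3 snap.py 3 wrist
```

```text
t 3.85 tcp [627.3  52.1 197.7] yaw 2.26 F [-0.3  0.8 -6. ] w 41.0 q [-0.38  0.44  0.27  1.72 -0.14  1.   -1.59]
560.1,331,200,-4 ([-0.1404, -0.7033, -0.0056], [-0.0001, -0.0001, 0.0174])
560.1,331,65.5,-4 ([-0.1406, -0.7031, 0.3307], [-0.0001, -0.0001, 0.0174])
```

View pics/wrist3.png

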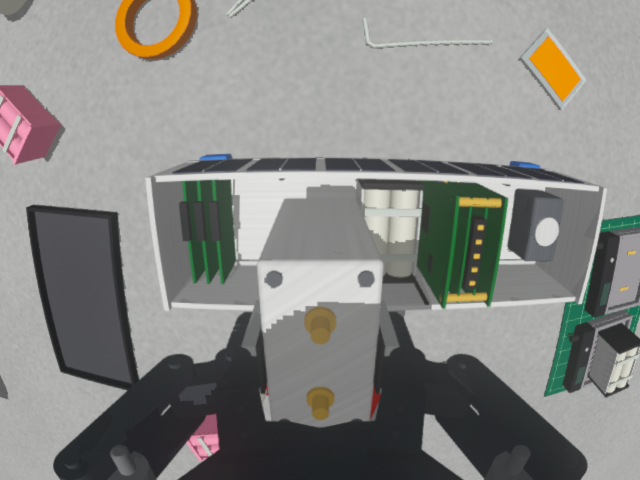

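The radio is held upright at a 41 mm opening, with its base at about z 134. Carrying it to the tray.

>>> {"fn": "play_rows", "kwargs": {
  "motion": [
    [[-0.01,-0.06,0],[0,0,0]],
    [[-0.04,-0.17,0],[0,0,0.006]],
    [[-0.06,-0.29,0],[0,0,0.01]],
    [[-0.08,-0.41,0],[0,0,0.017]],
    [[-0.11,-0.53,0],[0,0,0.017]],
    [[-0.13,-0.63,0],[0,0,0.017]],
    [[-0.14,-0.69,0],[0,0,0.017]],
    [[-0.14,-0.703,0],[0,0,0.017]]
  ]
}}

```text
t: 4.7
eef_pos: [0.5567, 0.336, 0.1951]
tool_rot: [-0.0, 1.0, -0.03, -0.002]
contact_force: [-0.6, 0.6, -6.1]
gripper_width: 0.479
```

```bash
python3 go.py 560.1,331,70,-4 ; python3 snap.py 4 wrist;python3 - <<'E'
from m import *
np.seterr(invalid='ignore')
c=load("wrist4");P=cloud(c,True);X,Y,Z=P[...,0],P[...,1],P[...,2]
rgb=c["pixels"].astype(int)
t=(X>.35)&(X<.66)&(Y>.24)&(Y<.43)
q=P[t&(rgb.max(-1)<75)&(Z<.018)&(Z>0)];print("tray",rect(q),np.median(q,0))
E
```

```text
t 4.7 tcp [556.7 336.  195.1] yaw -3.46 F [-0.6  0.6 -6.1] w 40.9 q [-0.8   0.48  0.23  1.66 -0.13  1.02 -2.16]
560.1,331,70,-4 ([0.0104, 0.0121, 0.3127], [-0.0001, 0.0006, 0.0015])
tray [509.3 324.6 244.9 140.2   6.5] [0.56942837 0.29762227 0.00815588]
```

View pics/wrist4.png

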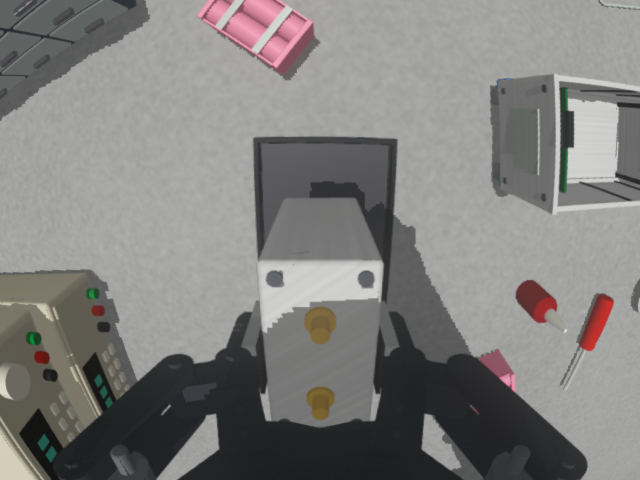

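>>> {"fn": "play_rows", "kwargs": {
  "motion": [
    [[0.01,0.012,0.04],[0,0,0.0015]],
    [[0.01,0.012,0.12],[0,0,0.0015]],
    [[0.01,0.012,0.2],[0,0,0.0015]],
    [[0.01,0.012,0.26],[0,0,0.0015]],
    [[0.01,0.012,0.29],[0,0,0.0015]],
    [[0.01,0.012,0.305],[0,0,0.0015]],
    [[0.01,0.012,0.31],[0,0,0.0015]],
    [[0.01,0.012,0.312],[0,0,0.0015]]
  ]
}}

```text
t: 5.55
eef_pos: [0.5619, 0.3292, 0.0712]
tool_rot: [-0.0, 0.999, -0.036, -0.001]
contact_force: [-0.0, 0.3, -5.6]
gripper_width: 0.48
```

```bash
python3 go.py 560.1,331,67.5,-4
```

```text
t 5.55 tcp [561.9 329.2  71.2] yaw -4.14 F [-0.   0.3 -5.6] w 41.0 q [-0.77  0.62  0.2   1.75 -0.16  0.79 -2.13]
560.1,331,67.5,-4 ([-0.0048, -0.0041, 0.0093], [-0.0001, 0.0003, -0.0004])
```

>>> {"fn": "play_rows", "kwargs": {
  "motion": [
    [[0,0,0.003],[0,0,0]],
    [[0,0,0.006],[0,0,0]],
    [[0,0,0.009],[0,0,0]],
    [[0,0,0.009],[0,0,0]]
  ]
}}

```text
t: 5.95
eef_pos: [0.5618, 0.3293, 0.0677]
tool_rot: [-0.0, 0.999, -0.036, -0.001]
contact_force: [-0.1, -0.1, -4.4]
gripper_width: 0.483
```

>>> {"fn": "play_rows", "kwargs": {
  "motion": [
    [[0,0,0.002],[0,0,0]],
    [[0,0,0.004],[0,0,0]],
    [[0,0,0.004],[0,0,0]]
  ]
}}

```text
t: 6.25
eef_pos: [0.5619, 0.3294, 0.0676]
tool_rot: [-0.001, 0.999, -0.036, -0.001]
contact_force: [-5.4, -2.0, 6.9]
gripper_width: 0.481
```

>>> {"fn": "play_rows", "kwargs": {
  "motion": [
    [[0,0,0],[0,0,0]],
    [[0,0,0],[0,0,0]],
    [[0,0,0],[0,0,0]],
    [[0,0,0],[0,0,0]],
    [[0,0,0],[0,0,0]],
    [[0,0,0],[0,0,0]]
  ],
  "fingers": 85
}}

```text
t: 6.85
eef_pos: [0.5619, 0.3294, 0.0675]
tool_rot: [-0.001, 0.999, -0.036, -0.001]
contact_force: [-0.4, 0.8, -0.2]
gripper_width: 0.993
```

>>> {"fn": "play_rows", "kwargs": {
  "motion": [
    [[0,0,-0.04],[0,0,0]],
    [[0,0,-0.12],[0,0,0]],
    [[0,0,-0.24],[0,0,0]],
    [[0,0,-0.34],[0,0,0]],
    [[0,0,-0.37],[0,0,0]]
  ]
}}

```text
t: 7.35
eef_pos: [0.5647, 0.3303, 0.2222]
tool_rot: [-0.003, 0.999, -0.036, 0.003]
contact_force: [-0.6, -0.5, -0.7]
gripper_width: 0.994
```

```bash
python3 snap.py 5 wrist;python3 - <<'E'
from m import *
np.seterr(invalid='ignore')
c=load("wrist5");P=cloud(c,True);X,Y,Z=P[...,0],P[...,1],P[...,2]
rgb=c["pixels"].astype(int)
t=(X>.35)&(X<.66)&(Y>.24)&(Y<.43)
q=P[t&(Z<.107)&(Z>.095)];print("radio",rect(q),np.median(q,0))
E
python3 go.py 628.5,-52.4,210,2.2
```

```text
radio [561.1 329.3  42.4  80.5  86. ] [0.56432802 0.32898547 0.10234999]
t 7.4 tcp [564.6 330.3 222. ] yaw -4.16 F [1.1 0.5 1.5] w 84.8 q [-0.8   0.45  0.24  1.64 -0.12  1.06 -2.16]
628.5,-52.4,210,2.2 ([0.2287, 0.9429, 0.0245], [-0.0011, -0.0009, -0.0177])
```

View pics/wrist5.png

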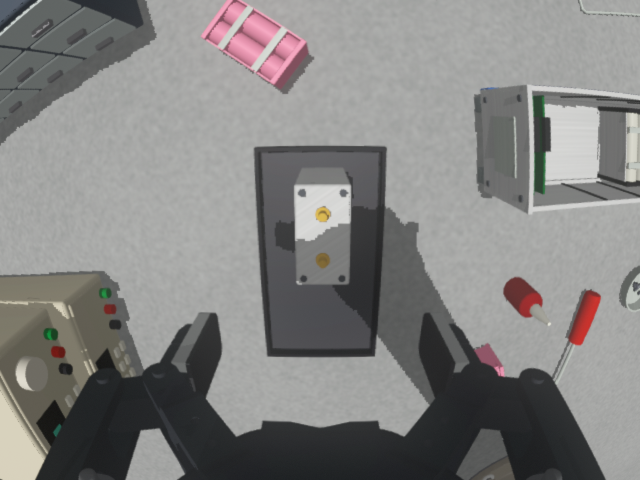

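The radio stands upright inside the tray, at pixels (322,233). Next is the computer.

>>> {"fn": "play_rows", "kwargs": {
  "motion": [
    [[0.05,0.08,0.024],[0,0,0]],
    [[0.08,0.2,0.024],[0,0,-0.006]],
    [[0.11,0.32,0.024],[0,0,-0.012]],
    [[0.14,0.44,0.024],[0,0,-0.018]],
    [[0.17,0.56,0.024],[0,0,-0.018]],
    [[0.2,0.68,0.024],[0,0,-0.018]],
    [[0.22,0.8,0.024],[0,0,-0.018]],
    [[0.229,0.9,0.024],[0,0,-0.018]]
  ]
}}

```text
t: 8.2
eef_pos: [0.6293, -0.0388, 0.2096]
tool_rot: [-0.003, 1.0, 0.019, 0.002]
contact_force: [0.1, -0.3, -0.1]
gripper_width: 0.996
```

```bash
python3 go.py 628.5,-52.4,200,2.2 628.5,-52.4,87,2.2
```

```text
t 8.2 tcp [629.3 -38.8 209.6] yaw 2.2 F [ 0.1 -0.3 -0.1] w 85.0 q [-0.26  0.43  0.3   1.71 -0.15  1.02 -1.44]
628.5,-52.4,200,2.2 ([-0.0033, 0.0341, 0.0239], [-0.0009, -0.0007, -0.0])
628.5,-52.4,87,2.2 ([-0.0046, 0.0356, 0.3064], [-0.0009, -0.0007, -0.0])
```

>>> {"fn": "play_rows", "kwargs": {
  "motion": [
    [[-0.003,0.034,0],[-0.0009,-0.0007,0]],
    [[-0.003,0.034,0.06],[-0.0009,-0.0007,0]],
    [[-0.004,0.035,0.14],[-0.0009,-0.0007,0]],
    [[-0.004,0.035,0.22],[-0.0009,-0.0007,0]],
    [[-0.0046,0.0356,0.27],[-0.0009,-0.0007,0]],
    [[-0.0046,0.0356,0.295],[-0.0009,-0.0007,0]],
    [[-0.0046,0.0356,0.305],[-0.0009,-0.0007,0]],
    [[-0.0046,0.0356,0.306],[-0.0009,-0.0007,0]]
  ]
}}

```text
t: 9.0
eef_pos: [0.6286, -0.052, 0.0872]
tool_rot: [0.0, 1.0, 0.019, 0.0]
contact_force: [-0.6, 1.0, -0.5]
gripper_width: 0.995
```

```bash
python3 go.py 628.5,-52.4,87,2.2; python3 snap.py 6 wrist
```

```text
t 9.0 tcp [628.6 -52.   87.2] yaw 2.22 F [-0.6  1.  -0.5] w 85.0 q [-0.21  0.58  0.26  1.79 -0.2   0.79 -1.38]
628.5,-52.4,87,2.2 ([-0.0004, 0.001, 0.0005], [0.0, -0.0, 0.0001])
```

View pics/wrist6.png

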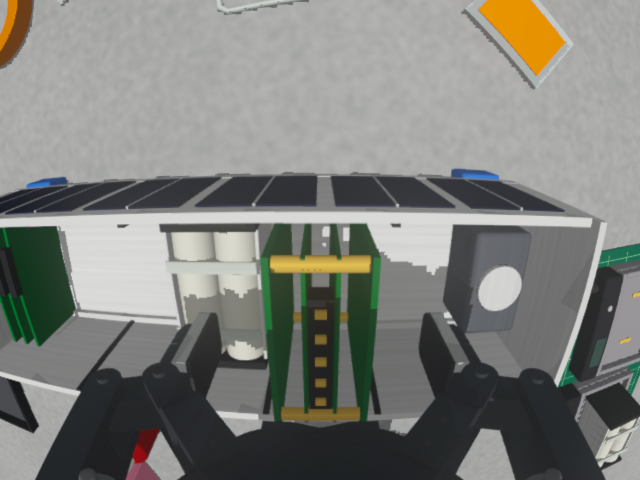

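The computer is centred between the jaws (columns 263–378). Closing and lifting.

>>> {"fn": "play_rows", "kwargs": {
  "motion": [
    [[0,0,0],[0,0,0]],
    [[0,0,0],[0,0,0]],
    [[0,0,0],[0,0,0]],
    [[0,0,0],[0,0,0]],
    [[0,0,0],[0,0,0]],
    [[0,0,0],[0,0,0]],
    [[0,0,0],[0,0,0]],
    [[0,0,0],[0,0,0]]
  ],
  "fingers": 28,
  "grip_force": 60
}}

```text
t: 9.85
eef_pos: [0.6297, -0.0522, 0.0886]
tool_rot: [0.0, 1.0, 0.019, 0.001]
contact_force: [-0.6, -0.0, 5.2]
gripper_width: 0.432
```

>>> {"fn": "play_rows", "kwargs": {
  "motion": [
    [[0,0,-0.02],[0,0,0]],
    [[0,0,-0.06],[0,0,0]],
    [[0,0,-0.12],[0,0,0]],
    [[0,0,-0.18],[0,0,0]],
    [[0,0,-0.23],[0,0,0]],
    [[0,0,-0.26],[0,0,0]],
    [[0,0,-0.28],[0,0,0]],
    [[0,0,-0.28],[0,0,0]]
  ]
}}

```text
t: 10.65
eef_pos: [0.6297, -0.0522, 0.2015]
tool_rot: [-0.0, 1.0, 0.019, 0.002]
contact_force: [0.5, -0.6, -3.1]
gripper_width: 0.433
```

```bash
python3 go.py 450.3,338.6,200,-4 470,220,200,0 628,50,200,2; python3 snap.py 7 wrist
```

```text
t 10.65 tcp [629.7 -52.2 201.5] yaw 2.21 F [ 0.5 -0.6 -3.1] w 37.0 q [-0.24  0.44  0.3   1.71 -0.15  1.   -1.42]
450.3,338.6,200,-4 ([-0.4105, -0.9935, 0.0023], [-0.0, -0.0006, 0.0173])
470,220,200,0 ([-0.3727, -0.6953, 0.0024], [-0.0, -0.0006, 0.0061])
628,50,200,2 ([0.0056, -0.2554, 0.0039], [0.0, -0.0006, 0.0006])
```

View pics/wrist7.png

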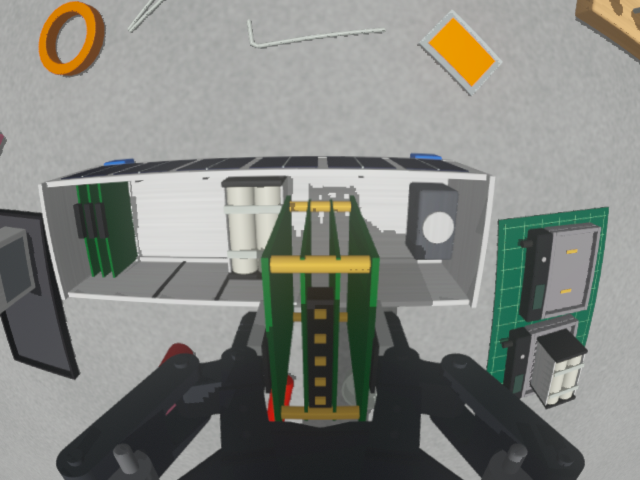

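>>> {"fn": "play_rows", "kwargs": {
  "motion": [
    [[-0.02,-0.05,0],[0,0,0]],
    [[-0.06,-0.15,0],[0,0,0.003]],
    [[-0.1,-0.25,0],[0,0,0.006]],
    [[-0.145,-0.35,0],[0,0,0.009]],
    [[-0.19,-0.46,0],[0,0,0.012]],
    [[-0.235,-0.57,0],[0,0,0.017]],
    [[-0.27,-0.66,0],[0,0,0.017]],
    [[-0.3,-0.73,0],[0,0,0.017]]
  ]
}}

```text
t: 11.5
eef_pos: [0.4958, 0.2376, 0.1991]
tool_rot: [0.0, 0.999, -0.033, 0.0]
contact_force: [-0.4, -0.5, -2.4]
gripper_width: 0.436
```

```bash
python3 go.py 450.3,338.6,200,-4
```

```text
t 11.5 tcp [495.8 237.6 199.1] yaw -3.74 F [-0.4 -0.5 -2.4] w 37.3 q [-0.75  0.31  0.23  1.9  -0.08  0.94 -2.12]
450.3,338.6,200,-4 ([-0.13, -0.2445, -0.0025], [0.0001, -0.0, 0.0007])
```

>>> {"fn": "play_rows", "kwargs": {
  "motion": [
    [[-0.05,-0.1,0],[0,0,0]],
    [[-0.1,-0.18,0],[0,0,0]],
    [[-0.12,-0.23,0],[0,0,0]],
    [[-0.13,-0.245,0],[0,0,0]],
    [[-0.13,-0.245,0],[0,0,0]]
  ]
}}

```text
t: 12.0
eef_pos: [0.4495, 0.3389, 0.198]
tool_rot: [0.001, 0.999, -0.032, -0.001]
contact_force: [-0.1, -0.7, -3.0]
gripper_width: 0.437
```

```bash
python3 go.py 450.3,338.6,69,-4; python3 snap.py 8 wrist
```

```text
t 12.0 tcp [449.5 338.9 198. ] yaw -3.65 F [-0.1 -0.7 -3. ] w 37.3 q [-0.91  0.33  0.18  1.87 -0.07  0.95 -2.32]
450.3,338.6,69,-4 ([0.0025, 0.0001, 0.3226], [0.0003, 0.0002, 0.001])
```

View pics/wrist8.png

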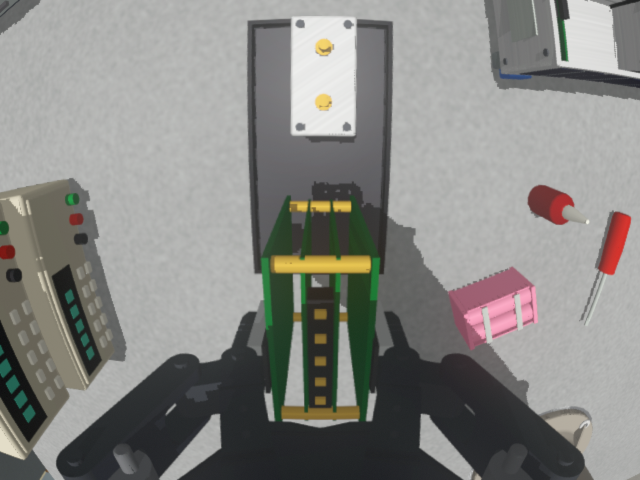

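>>> {"fn": "play_rows", "kwargs": {
  "motion": [
    [[0.002,0,0.04],[0,0,0.001]],
    [[0.002,0,0.12],[0,0,0.001]],
    [[0.002,0,0.2],[0,0,0.001]],
    [[0.002,0,0.26],[0,0,0.001]],
    [[0.002,0,0.3],[0,0,0.001]],
    [[0.002,0,0.315],[0,0,0.001]],
    [[0.002,0,0.32],[0,0,0.001]],
    [[0.002,0,0.32],[0,0,0.001]]
  ]
}}

```text
t: 12.85
eef_pos: [0.452, 0.3366, 0.0708]
tool_rot: [0.001, 0.999, -0.037, 0.0]
contact_force: [0.4, -0.6, -4.0]
gripper_width: 0.433
```

```bash
python3 go.py 450.3,338.6,66.6,-4
```

```text
t 12.85 tcp [452.  336.6  70.8] yaw -4.21 F [ 0.4 -0.6 -4. ] w 37.0 q [-0.87  0.5   0.15  1.96 -0.12  0.69 -2.29]
450.3,338.6,66.6,-4 ([-0.0046, -0.0047, 0.0104], [0.0003, -0.0001, -0.0006])
```

>>> {"fn": "play_rows", "kwargs": {
  "motion": [
    [[0,0,0.003],[0,0,0]],
    [[0,0,0.006],[0,0,0]],
    [[0,0,0.009],[0,0,0]],
    [[0,0,0.012],[0,0,0]],
    [[0,0,0.012],[0,0,0]]
  ]
}}

```text
t: 13.35
eef_pos: [0.452, 0.3368, 0.0666]
tool_rot: [0.001, 0.999, -0.037, 0.0]
contact_force: [-2.3, -1.2, 4.1]
gripper_width: 0.437
```

Contact, with force up to +4 N. Releasing.

>>> {"fn": "play_rows", "kwargs": {
  "motion": [
    [[0,0,0],[0,0,0]],
    [[0,0,0],[0,0,0]],
    [[0,0,0],[0,0,0]],
    [[0,0,0],[0,0,0]],
    [[0,0,0],[0,0,0]],
    [[0,0,0],[0,0,0]]
  ],
  "fingers": 85
}}

```text
t: 13.95
eef_pos: [0.4521, 0.3368, 0.0666]
tool_rot: [0.001, 0.999, -0.037, 0.0]
contact_force: [0.3, 0.3, -0.0]
gripper_width: 0.995
```

>>> {"fn": "play_rows", "kwargs": {
  "motion": [
    [[0,0,-0.04],[0,0,0]],
    [[0,0,-0.12],[0,0,0]],
    [[0,0,-0.24],[0,0,0]],
    [[0,0,-0.34],[0,0,0]],
    [[0,0,-0.38],[0,0,0]],
    [[0,0,-0.38],[0,0,0]]
  ]
}}

```text
t: 14.55
eef_pos: [0.4534, 0.3382, 0.2216]
tool_rot: [-0.001, 0.999, -0.037, 0.002]
contact_force: [0.7, 0.1, -1.0]
gripper_width: 0.996
```

```bash
python3 snap.py 9 wrist;python3 - <<'E'
from m import *
np.seterr(invalid='ignore')
c=load("wrist9");P=cloud(c,True);X,Y,Z=P[...,0],P[...,1],P[...,2]
t=(X>.35)&(X<.66)&(Y>.24)&(Y<.43)
for n,k in(("radio",X>.51),("comp",X<.505)):
    q=P[t&k&(Z<.107)&(Z>.09)];print(n,rect(q),np.median(q,0))
E
python3 go.py 628,-1,200,2.2 540,170,210,0
```

```text
radio [560.7 329.3  42.3  79.6  86. ] [0.56010628 0.32911808 0.10234595]
comp [452.4 336.3  38.7  80.2  85.8] [0.45549145 0.33580433 0.10149541]
t 14.6 tcp [452.4 337.5 219.6] yaw -4.2 F [-0.6  0.4 -0.5] w 85.3 q [-0.91  0.31  0.19  1.85 -0.07  0.99 -2.33]
628,-1,200,2.2 ([0.4997, 0.8118, 0.0496], [-0.0001, -0.0003, -0.0178])
540,170,210,0 ([0.249, 0.4015, 0.0242], [-0.0001, -0.0003, -0.0117])
```

View pics/wrist9.png

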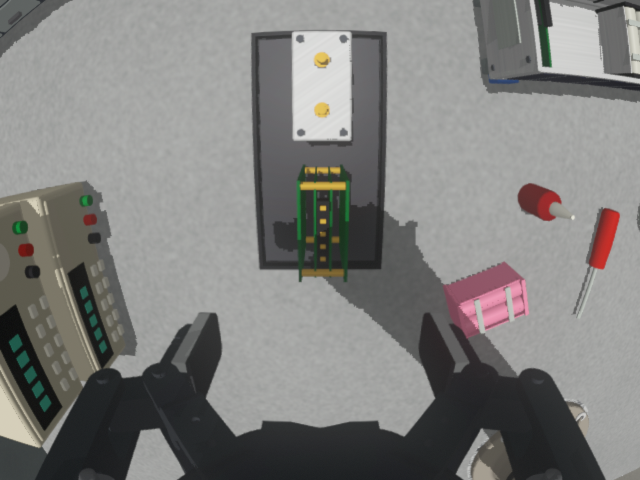

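Both modules stand on the tray: radio at (322,85), computer at (324,222). Now the spent pack.

>>> {"fn": "play_rows", "kwargs": {
  "motion": [
    [[0.06,0.09,0],[0,0,0]],
    [[0.12,0.19,0],[0,0,-0.003]],
    [[0.18,0.29,0],[0,0,-0.006]],
    [[0.24,0.39,0],[0,0,-0.01]],
    [[0.3,0.49,0],[0,0,-0.014]],
    [[0.36,0.59,0],[0,0,-0.018]],
    [[0.42,0.69,0],[0,0,-0.018]],
    [[0.48,0.78,0],[0,0,-0.018]]
  ]
}}

```text
t: 15.4
eef_pos: [0.6205, 0.0097, 0.2178]
tool_rot: [0.0, 1.0, 0.019, -0.001]
contact_force: [0.0, 0.3, -0.4]
gripper_width: 0.994
```

```bash
python3 snap.py 10 wrist;python3 - <<'E'
from m import *
np.seterr(invalid='ignore')
c=load("wrist10");P=cloud(c,True);X,Y,Z=P[...,0],P[...,1],P[...,2]
t=(X>.58)&(X<.675)&(Y>-.04)&(Y<.04)
q=P[t&(Z<.084)&(Z>.070)];print("spent",rect(q),np.median(q,0))
E
python3 go.py 627.5,-1,180,2.2 627.5,-1,46,2.2
```

```text
spent [624.5   1.5  85.5  79.9   2.2] [ 0.62410848 -0.0014737   0.07774771]
t 15.45 tcp [623.3   1.  218.2] yaw 1.74 F [ 2.  -6.   0.3] w 85.2 q [-0.35  0.41  0.32  1.72 -0.14  1.03 -1.52]
627.5,-1,180,2.2 ([0.0103, 0.0047, 0.0955], [0.0009, -0.0003, -0.0013])
627.5,-1,46,2.2 ([0.0096, 0.0027, 0.4305], [0.0009, -0.0003, -0.0013])
```

View pics/wrist10.png

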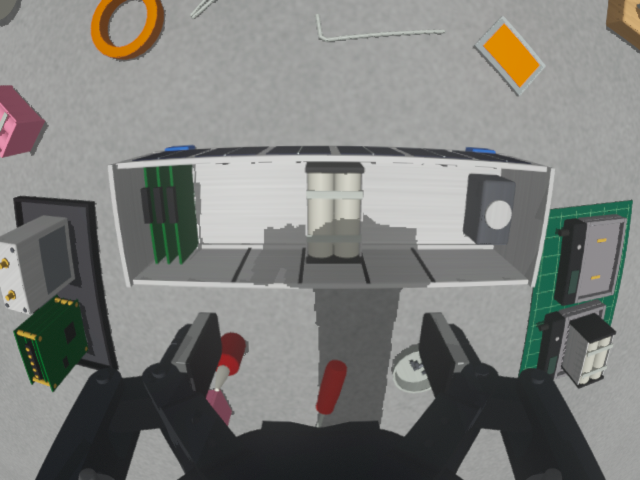

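```bash
python3 - <<'E'
from m import *
np.seterr(invalid='ignore')
for w in("wrist1","wrist10"):
    c=load(w);P=cloud(c,True);X,Y,Z=P[...,0],P[...,1],P[...,2]
    t=(X>.58)&(X<.675)&(Y>-.04)&(Y<.04)&(Z<.0835)&(Z>.073)
    t=cv2.morphologyEx(t.astype(np.uint8),cv2.MORPH_OPEN,np.ones((7,7)))>0
    comp(P,t,"spent")
E
```

```text
spent 3436 rect [626.8  -3.   80.6  41.8   2.3] med [627.3  -2.2  78.1] px [325 169]
spent 4570 rect [627.1  -1.6  80.5  45.8   2.2] med [627.6  -1.2  78.2] px [334 214]
```

>>> {"fn": "play_rows", "kwargs": {
  "motion": [
    [[0.01,0.004,0.05],[0.0009,0,-0.0013]],
    [[0.01,0.004,0.14],[0.0009,0,-0.0013]],
    [[0.01,0.003,0.2],[0.0009,0,-0.0013]],
    [[0.01,0.003,0.2],[0.0009,0,-0.0013]]
  ]
}}

```text
t: 15.85
eef_pos: [0.6235, -0.0005, 0.1328]
tool_rot: [0.001, 1.0, 0.019, -0.004]
contact_force: [-0.2, 0.1, -1.1]
gripper_width: 0.998
```

```bash
python3 snap.py 11 wrist;python3 go.py 628,-1,47,2.2
```

```text
t 15.9 tcp [ 6.253e+02 -5.000e-01  1.354e+02] yaw 2.22 F [-0.2 -0.7 -0.3] w 85.1 q [-0.31  0.51  0.29  1.78 -0.18  0.88 -1.47]
628,-1,47,2.2 ([0.0077, 0.0014, 0.2209], [0.0001, 0.0007, 0.0001])
```

View pics/wrist11.png

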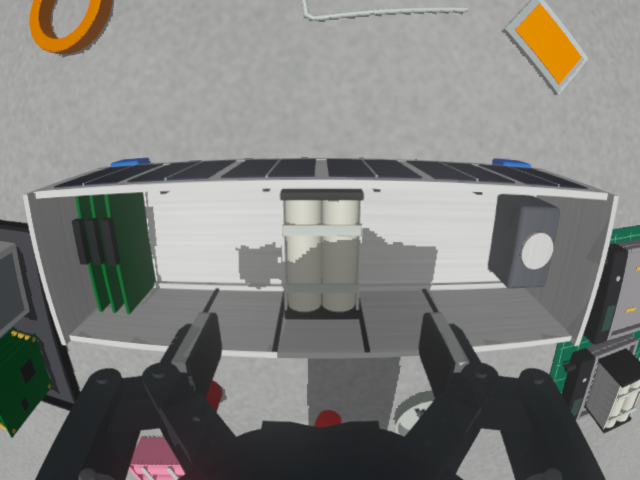

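>>> {"fn": "play_rows", "kwargs": {
  "motion": [
    [[0.007,0.002,0.05],[0,0.0007,0]],
    [[0.007,0.002,0.1],[0,0.0007,0]],
    [[0.006,0.0025,0.15],[0,0.0007,0]],
    [[0.006,0.0025,0.19],[0,0.0007,0]],
    [[0.006,0.0025,0.21],[0,0.0007,0]],
    [[0.006,0.0025,0.22],[0,0.0007,0]],
    [[0.006,0.0025,0.221],[0,0.0007,0]]
  ]
}}

```text
t: 16.6
eef_pos: [0.6276, -0.0014, 0.0472]
tool_rot: [0.0, 1.0, 0.019, 0.0]
contact_force: [0.4, -0.4, -0.4]
gripper_width: 0.998
```

```bash
python3 snap.py 12 wrist;python3 go.py 627.3,-1.5,46.5,2.2
```

```text
t 16.65 tcp [627.8  -1.5  47.5] yaw 2.22 F [-0.  -0.9  0.1] w 84.9 q [-0.28  0.63  0.25  1.82 -0.22  0.72 -1.44]
627.3,-1.5,46.5,2.2 ([-0.0013, -0.0, 0.0025], [0.0001, -0.0002, 0.0001])
```

View pics/wrist12.png

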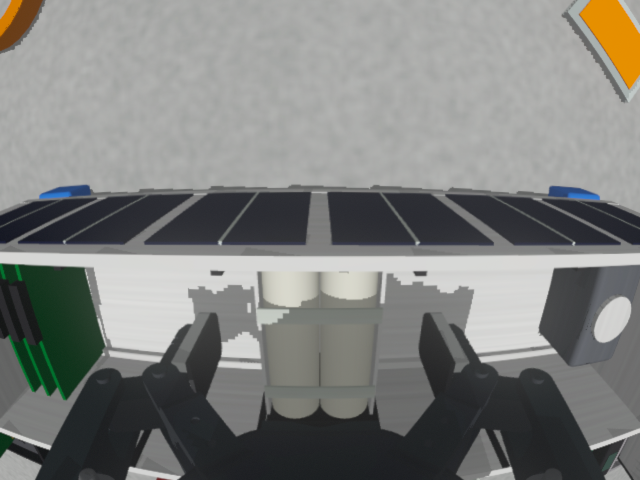

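The pack is centred between the jaws (columns 260–380). Closing and lifting.

>>> {"fn": "play_rows", "kwargs": {
  "motion": [
    [[0,0,0],[0,0,0]],
    [[0,0,0],[0,0,0]],
    [[0,0,0],[0,0,0]],
    [[0,0,0],[0,0,0]],
    [[0,0,0],[0,0,0]],
    [[0,0,0],[0,0,0]],
    [[0,0,0],[0,0,0]],
    [[0,0,0],[0,0,0]]
  ],
  "fingers": 35,
  "grip_force": 60
}}

```text
t: 17.45
eef_pos: [0.6284, -0.0013, 0.0483]
tool_rot: [0.0, 1.0, 0.019, 0.001]
contact_force: [-1.6, 0.9, 4.3]
gripper_width: 0.529
```

>>> {"fn": "play_rows", "kwargs": {
  "motion": [
    [[0,0,-0.02],[0,0,0]],
    [[0,0,-0.06],[0,0,0]],
    [[0,0,-0.12],[0,0,0]],
    [[0,0,-0.18],[0,0,0]],
    [[0,0,-0.24],[0,0,0]],
    [[0,0,-0.28],[0,0,0]],
    [[0,0,-0.31],[0,0,0]],
    [[0,0,-0.32],[0,0,0]]
  ]
}}

```text
t: 18.25
eef_pos: [0.6286, -0.0013, 0.1781]
tool_rot: [0.0, 1.0, 0.019, 0.002]
contact_force: [0.6, -0.2, -4.0]
gripper_width: 0.53
```

```bash
python3 go.py 574.5,-338.5,170,9
```

```text
t 18.25 tcp [628.6  -1.3 178.1] yaw 2.21 F [ 0.6 -0.2 -4. ] w 45.2 q [-0.33  0.46  0.31  1.74 -0.17  0.96 -1.48]
574.5,-338.5,170,9 ([-0.1678, 0.837, 0.0199], [0.0001, -0.0007, -0.0189])
```

>>> {"fn": "play_rows", "kwargs": {
  "motion": [
    [[-0.02,0.07,0],[0,0,0]],
    [[-0.04,0.18,0],[0,0,-0.004]],
    [[-0.06,0.3,0],[0,0,-0.008]],
    [[-0.085,0.42,0],[0,0,-0.012]],
    [[-0.11,0.54,0],[0,0,-0.016]],
    [[-0.13,0.66,0],[0,0,-0.019]],
    [[-0.15,0.76,0],[0,0,-0.019]],
    [[-0.165,0.83,0],[0,0,-0.019]]
  ]
}}

```text
t: 19.05
eef_pos: [0.5732, -0.3395, 0.1772]
tool_rot: [0.001, 0.997, 0.077, 0.001]
contact_force: [0.9, -0.5, -2.4]
gripper_width: 0.528
```

```bash
python3 go.py; python3 snap.py 13 wrist scene side
```

```text
t 19.05 tcp [ 573.2 -339.5  177.2] yaw 8.84 F [ 0.9 -0.5 -2.4] w 45.1 q [ 0.2   0.53  0.34  1.65 -0.2   1.   -0.81]
```

View pics/wrist13.png

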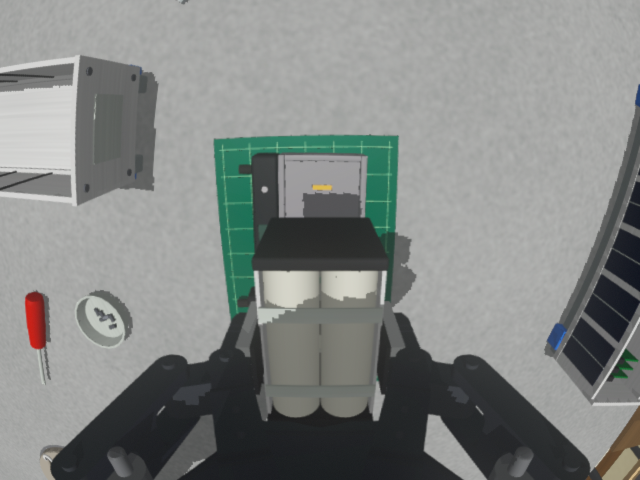

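```bash
python3 - <<'E'
from m import *
np.seterr(invalid='ignore')
c=load("wrist13");P=cloud(c,True);X,Y,Z=P[...,0],P[...,1],P[...,2]
rgb=c["pixels"].astype(int)
b=(X>.52)&(X<.66)&(Y<-.27)&(Y>-.4)&(Z>.0155)&(Z<.027)
comp(P,b,"lip/housing")
k=b&(rgb.min(-1)>70);comp(P,k,"lip grey")
# right edge (min y) points by x slices, left edge of grey, far edge
q=P[k];
for lo in np.arange(.57,.635,.01):
    s=q[(q[:,0]>lo)&(q[:,0]<lo+.01)]
    if len(s)>5: print(round(lo+.005,3),len(s),np.round([s[:,1].min(),np.percentile(s[:,1],98),s[:,1].max()],4))
q=P[b]
for lo in np.arange(-.38,-.27,.01):
    s=q[(q[:,1]>lo)&(q[:,1]<lo+.01)]
    if len(s)>5: print("y",round(lo+.005,3),len(s),round(s[:,0].max(),4))
c=load("wrist1");P=cloud(c,True);X,Y,Z=P[...,0],P[...,1],P[...,2]
b=(X>.51)&(X<.66)&(Y<-.25)&(Y>-.42)&(Z>.012)&(Z<.03)
q=P[b]
print("wrist1")
for lo in np.arange(-.38,-.27,.01):
    s=q[(q[:,1]>lo)&(q[:,1]<lo+.01)]
    if len(s)>5: print("y",round(lo+.005,3),len(s),round(s[:,0].max(),4),round(s[:,0].min(),4))
for lo in np.arange(.53,.635,.01):
    s=q[(q[:,0]>lo)&(q[:,0]<lo+.01)]
    if len(s)>5: print(round(lo+.005,3),len(s),np.round([s[:,1].min(),s[:,1].max()],4))
E
```

```text
lip/housing 6840 rect [ 588.7 -327.3   82.8  103.1   14.7] med [ 599.5 -324.4   17.4] px [305 203]
lip grey 5091 rect [ 600.4 -337.5   53.9   72.9    8.1] med [ 601.2 -336.9   16.8] px [323 185]
lip grey 27 rect [ 592.  -291.4    5.9    5.8    8.9] med [ 591.9 -292.    26.2] px [265 190]
0.575 548 [-0.372  -0.3052 -0.2819]
0.585 922 [-0.3759 -0.3035 -0.2814]
0.595 976 [-0.375  -0.2937 -0.2886]
0.605 956 [-0.3733 -0.3016 -0.3   ]
0.615 967 [-0.3723 -0.3002 -0.2981]
0.625 718 [-0.3709 -0.3023 -0.2989]
0.635 31 [-0.3686 -0.3577 -0.3572]
y -0.375 230 0.6267
y -0.365 738 0.6318
y -0.355 684 0.6305
y -0.345 685 0.6288
y -0.335 693 0.6275
y -0.325 698 0.6261
y -0.315 700 0.6249
y -0.305 768 0.6233
y -0.295 771 0.6221
y -0.285 751 0.6209
y -0.275 127 0.6189
wrist1
y -0.375 393 0.6252 0.51
y -0.365 504 0.631 0.51
y -0.355 411 0.6306 0.5228
y -0.345 438 0.6289 0.5214
y -0.335 446 0.6273 0.52
y -0.325 445 0.6261 0.5182
y -0.315 283 0.6246 0.5184
y -0.305 353 0.6233 0.5163
y -0.295 522 0.6217 0.5142
y -0.285 675 0.6204 0.5167
y -0.275 183 0.6192 0.5792
0.535 417 [-0.3832 -0.2864]
0.545 399 [-0.3812 -0.2852]
0.555 419 [-0.3792 -0.2834]
0.565 425 [-0.3781 -0.2815]
0.575 431 [-0.3783 -0.2797]
0.585 441 [-0.3751 -0.2793]
0.595 445 [-0.3748 -0.2782]
0.605 505 [-0.3732 -0.2642]
0.615 452 [-0.3716 -0.276 ]
0.625 270 [-0.3703 -0.2891]
0.635 12 [-0.3677 -0.3589]
```

```bash
python3 go.py 575.5,-340,120,8.1 575.5,-340,39,8.1
```

```text
t 19.2 tcp [ 573.3 -338.7  177.2] yaw 8.75 F [-0.1  0.4 -3.3] w 45.1 q [ 0.2   0.53  0.34  1.65 -0.2   1.   -0.81]
575.5,-340,120,8.1 ([0.0047, 0.0038, 0.1429], [0.0002, -0.0003, 0.0018])
575.5,-340,39,8.1 ([0.0042, 0.0035, 0.3454], [0.0002, -0.0003, 0.0018])
```

>>> {"fn": "play_rows", "kwargs": {
  "motion": [
    [[0.004,0.004,0.04],[0,0,0.0018]],
    [[0.004,0.004,0.12],[0,0,0.0018]],
    [[0.004,0.004,0.2],[0,0,0.0018]],
    [[0.004,0.004,0.26],[0,0,0.0018]],
    [[0.004,0.004,0.29],[0,0,0.0018]],
    [[0.004,0.004,0.3],[0,0,0.0018]],
    [[0.004,0.004,0.3],[0,0,0.0018]]
  ]
}}

```text
t: 19.9
eef_pos: [0.5757, -0.3396, 0.0568]
tool_rot: [0.0, 0.997, 0.071, 0.001]
contact_force: [0.1, -0.0, -2.1]
gripper_width: 0.529
```

```bash
python3 go.py 575.5,-340,37,8.1;python3 snap.py 14 wrist scene
```

```text
t 19.9 tcp [ 575.7 -339.6   56.8] yaw 8.14 F [ 0.1 -0.  -2.1] w 45.2 q [ 0.24  0.67  0.29  1.71 -0.25  0.79 -0.78]
575.5,-340,37,8.1 ([-0.0006, 0.0009, 0.0495], [0.0002, -0.0003, 0.0001])
```

View pics/wrist14.png

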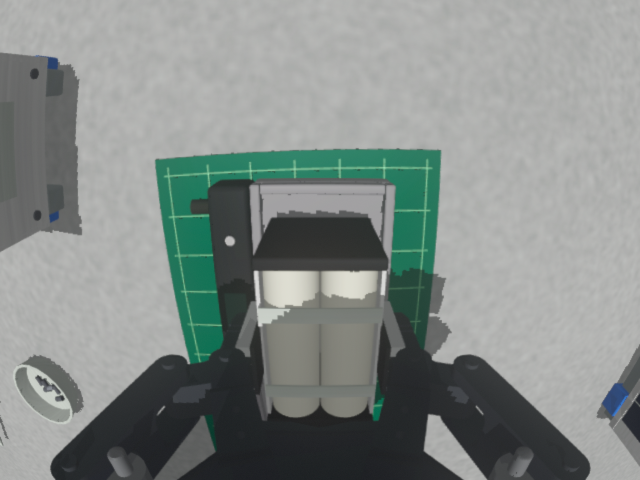

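The pack is centred over the seat: pack columns 272–375 at its foot, lip columns 260–386. Lowering.

>>> {"fn": "play_rows", "kwargs": {
  "motion": [
    [[-0.0006,0.0005,0.015],[0,0,0]],
    [[-0.0006,0.0005,0.03],[0,0,0]],
    [[-0.0006,0.0005,0.04],[0,0,0]],
    [[-0.0006,0.0005,0.047],[0,0,0]],
    [[-0.0006,0.0005,0.051],[0,0,0]],
    [[-0.0006,0.0005,0.053],[0,0,0]],
    [[-0.0006,0.0005,0.054],[0,0,0]]
  ]
}}

```text
t: 20.7
eef_pos: [0.5763, -0.3408, 0.0367]
tool_rot: [0.001, 0.997, 0.071, 0.002]
contact_force: [-0.2, -0.0, -3.9]
gripper_width: 0.526
```

>>> {"fn": "play_rows", "kwargs": {
  "motion": [
    [[0,0,0.003],[0,0,0]],
    [[0,0,0.005],[0,0,0]],
    [[0,0,0.005],[0,0,0]]
  ]
}}

```text
t: 21.0
eef_pos: [0.5764, -0.3409, 0.0363]
tool_rot: [0.001, 0.997, 0.071, 0.002]
contact_force: [-2.8, 2.6, 7.9]
gripper_width: 0.527
```

Seated, with contact at z 36.3 as expected. Releasing.

>>> {"fn": "play_rows", "kwargs": {
  "motion": [
    [[0,0,0],[0,0,0]],
    [[0,0,0],[0,0,0]],
    [[0,0,0],[0,0,0]],
    [[0,0,0],[0,0,0]],
    [[0,0,0],[0,0,0]],
    [[0,0,0],[0,0,0]]
  ],
  "fingers": 85
}}

```text
t: 21.6
eef_pos: [0.5764, -0.3409, 0.0362]
tool_rot: [0.001, 0.997, 0.071, 0.002]
contact_force: [-0.3, 0.4, -0.6]
gripper_width: 0.993
```

>>> {"fn": "play_rows", "kwargs": {
  "motion": [
    [[0,0,-0.04],[0,0,0]],
    [[0,0,-0.12],[0,0,0]],
    [[0,0,-0.24],[0,0,0]],
    [[0,0,-0.34],[0,0,0]],
    [[-0.1,0,-0.36],[0,0,0]],
    [[-0.2,0,-0.36],[0,0,0]],
    [[-0.25,0.02,-0.36],[0,0,0]],
    [[-0.25,0.02,-0.36],[0,0,0]]
  ]
}}

```text
t: 22.4
eef_pos: [0.4742, -0.3654, 0.1816]
tool_rot: [0.002, 0.998, 0.068, 0.002]
contact_force: [0.4, -0.8, -0.2]
gripper_width: 0.994
```

```bash
python3 snap.py 15 wrist;python3 - <<'E'
from m import *
np.seterr(invalid='ignore')
c=load("wrist15");P=cloud(c,True);X,Y,Z=P[...,0],P[...,1],P[...,2]
t=(X>.38)&(X<.66)&(Y<-.25)&(Y>-.45)
k=t&(Z>.06)&(Z<.072)
k=cv2.morphologyEx(k.astype(np.uint8),cv2.MORPH_OPEN,np.ones((5,5)))>0
comp(P,k,"pack tops")
rgb=c["pixels"].astype(int)
comp(P,t&(Z>.0125)&(Z<.03),"cradles")
comp(P,t&(rgb.min(-1)>70)&(Z>.0125)&(Z<.03),"cradle grey")
E
python3 go.py
```

```text
pack tops 6425 rect [ 575.2 -341.2   80.4   45.7    7.8] med [ 575.4 -341.4   66. ] px [304  91]
pack tops 5238 rect [ 453.9 -351.8   80.5   45.7   12.1] med [ 456.6 -352.1   66.1] px [297 254]
cradles 7325 rect [ 572.3 -324.2  106.2  106.9    8.2] med [ 567.  -306.9   24.7] px [286  96]
cradles 6563 rect [ 449.3 -335.   106.4  106.4   11.4] med [ 464.9 -319.2   24.6] px [281 237]
cradle grey 3968 rect [ 574.6 -340.9  106.    73.2    8.2] med [ 564.4 -353.9   23.4] px [305  96]
cradle grey 3511 rect [ 452.9 -351.5  105.9   72.7   11.4] med [ 479.9 -362.6   22.5] px [298 236]
cradle grey 1604 rect [ 575.6 -295.2   86.3   15.2    6.8] med [ 574.4 -295.8   26.5] px [249  88]
cradle grey 51 rect [ 467.2 -300.8    6.4    6.4    1.1] med [ 467.2 -300.7   26.6] px [243 218]
t 22.45 tcp [ 476.6 -364.   181.4] yaw 7.92 F [ 0.9  0.2 -0.5] w 85.0 q [ 0.27  0.42  0.36  1.82 -0.18  0.93 -0.72]
```

View pics/wrist15.png

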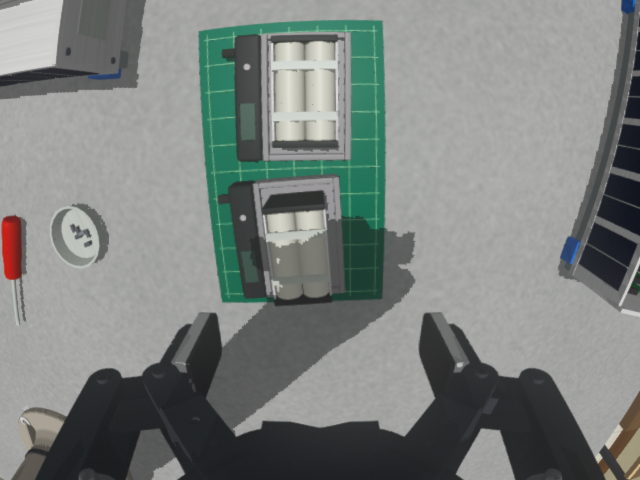

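Two packs are in view. The one at (305,92) is the spent pack I just seated; it is 0.7 mm and 0.4° off the cradle. The one at (300,255) is the fresh pack, in the charger that was full at the start. An enlarged crop to confirm, then the approach.

```bash
python3 -c "
import cv2;i=cv2.imread('pics/wrist15.png');cv2.imwrite('pics/crop15.png',cv2.resize(i[10:315,190:400],None,fx=1.9,fy=1.9))"; python3 go.py 453.9,-351.8,120,12.1 453.9,-351.8,35,12.1
```

```text
t 22.45 tcp [ 476.6 -364.   181.4] yaw 7.92 F [ 0.9  0.2 -0.5] w 85.0 q [ 0.27  0.42  0.36  1.82 -0.18  0.93 -0.72]
453.9,-351.8,120,12.1 ([-0.0528, -0.0386, 0.153], [0.0006, -0.0009, -0.0116])
453.9,-351.8,35,12.1 ([-0.054, -0.0393, 0.3655], [0.0006, -0.0009, -0.0116])
```

View pics/crop15.png

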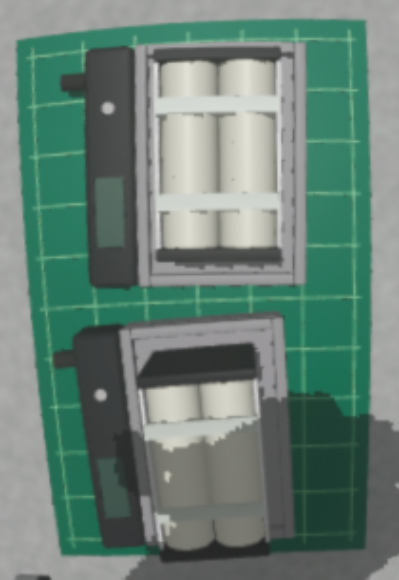

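The crop shows the spent pack (top) sitting squarely in its seat and the fresh pack (bottom) in its own.

>>> {"fn": "play_rows", "kwargs": {
  "motion": [
    [[-0.053,-0.039,0],[0.0006,-0.0009,-0.0116]],
    [[-0.053,-0.039,0.06],[0.0006,-0.0009,-0.0116]],
    [[-0.053,-0.039,0.14],[0.0006,-0.0009,-0.0116]],
    [[-0.054,-0.039,0.22],[0.0006,-0.0009,-0.0116]],
    [[-0.054,-0.039,0.29],[0.0006,-0.0009,-0.0116]],
    [[-0.054,-0.039,0.34],[0.0006,-0.0009,-0.0116]],
    [[-0.054,-0.039,0.362],[0.0006,-0.0009,-0.0116]],
    [[-0.054,-0.039,0.365],[0.0006,-0.0009,-0.0116]]
  ]
}}

```text
t: 23.25
eef_pos: [0.4545, -0.3512, 0.0346]
tool_rot: [-0.001, 0.994, 0.106, -0.0]
contact_force: [-0.2, -0.1, -0.8]
gripper_width: 0.996
```

```bash
python3 snap.py 16 wrist;python3 go.py 453.9,-351.8,34.5,12.1
```

```text
t 23.3 tcp [ 454.8 -351.7   35.3] yaw 12.14 F [-1.   0.3  1. ] w 85.1 q [ 0.34  0.59  0.27  1.95 -0.25  0.63 -0.58]
453.9,-351.8,34.5,12.1 ([-0.0022, -0.0003, 0.002], [-0.0001, -0.0, 0.0001])
```

View pics/wrist16.png

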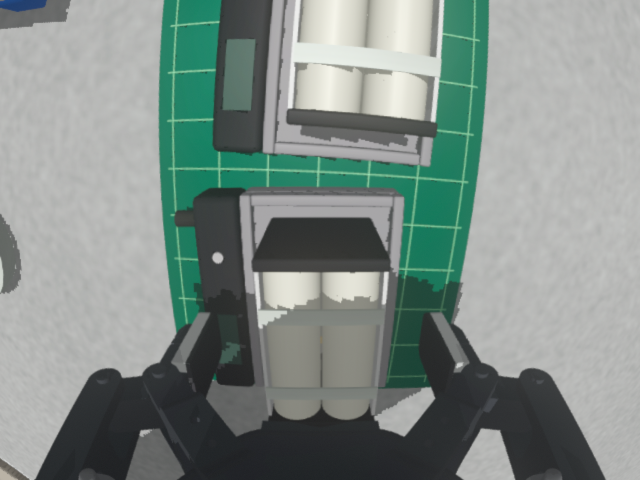

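The fresh pack is centred between the jaws (columns 260–388). Closing and lifting.

>>> {"fn": "play_rows", "kwargs": {
  "motion": [
    [[-0.002,0,0],[0,0,0]],
    [[-0.002,0,0],[0,0,0]],
    [[-0.002,0,0],[0,0,0]],
    [[-0.002,0,0],[0,0,0]],
    [[-0.002,0,0],[0,0,0]],
    [[-0.002,0,0],[0,0,0]],
    [[-0.002,0,0],[0,0,0]],
    [[-0.002,0,0],[0,0,0]]
  ],
  "fingers": 35
}}

```text
t: 24.1
eef_pos: [0.4547, -0.3523, 0.0365]
tool_rot: [0.0, 0.994, 0.106, 0.001]
contact_force: [-1.0, 0.8, 5.7]
gripper_width: 0.526
```

>>> {"fn": "play_rows", "kwargs": {
  "motion": [
    [[0,0,-0.02],[0,0,0]],
    [[0,0,-0.06],[0,0,0]],
    [[0,0,-0.12],[0,0,0]],
    [[0,0,-0.2],[0,0,0]],
    [[0,0,-0.28],[0,0,0]],
    [[0,0,-0.33],[0,0,0]],
    [[0,0,-0.36],[0,0,0]],
    [[0,0,-0.36],[0,0,0]]
  ]
}}

```text
t: 24.9
eef_pos: [0.455, -0.3527, 0.1821]
tool_rot: [0.001, 0.994, 0.106, 0.002]
contact_force: [-0.5, -1.1, -3.9]
gripper_width: 0.528
```

```bash
python3 go.py 628.6,-1.1,178,2.1
```

```text
t 24.9 tcp [ 455.  -352.7  182.1] yaw 12.13 F [-0.5 -1.1 -3.9] w 45.1 q [ 0.27  0.38  0.35  1.87 -0.16  0.92 -0.66]
628.6,-1.1,178,2.1 ([0.6089, -0.7682, 0.0106], [0.0003, -0.0006, 0.0279])
```

>>> {"fn": "play_rows", "kwargs": {
  "motion": [
    [[0.04,-0.05,0],[0,0,0]],
    [[0.12,-0.15,0],[0,0,0.006]],
    [[0.2,-0.25,0],[0,0,0.012]],
    [[0.28,-0.35,0],[0,0,0.018]],
    [[0.36,-0.45,0],[0,0,0.024]],
    [[0.44,-0.55,0],[0,0,0.028]],
    [[0.51,-0.64,0],[0,0,0.028]],
    [[0.57,-0.72,0],[0,0,0.028]]
  ]
}}

```text
t: 25.7
eef_pos: [0.6173, -0.0197, 0.1804]
tool_rot: [0.001, 1.0, 0.019, 0.001]
contact_force: [1.7, -0.2, -2.2]
gripper_width: 0.529
```

```bash
python3 go.py 629.3,-1.1,175,2.1
```

```text
t 25.7 tcp [617.3 -19.7 180.4] yaw 2.17 F [ 1.7 -0.2 -2.2] w 45.1 q [-0.29  0.44  0.29  1.77 -0.15  0.95 -1.47]
629.3,-1.1,175,2.1 ([0.0317, -0.0453, 0.0135], [0.0002, -0.0003, 0.0002])
```

>>> {"fn": "play_rows", "kwargs": {
  "motion": [
    [[0.02,-0.03,0.01],[0,0,0]],
    [[0.031,-0.045,0.012],[0,0,0]],
    [[0.031,-0.045,0.013],[0,0,0]],
    [[0.031,-0.045,0.013],[0,0,0]]
  ]
}}

```text
t: 26.1
eef_pos: [0.6281, -0.004, 0.1746]
tool_rot: [0.001, 1.0, 0.017, 0.0]
contact_force: [-1.4, 1.2, -3.3]
gripper_width: 0.529
```

```bash
python3 snap.py 17 wrist; python3 go.py 629.3,-1.1,65,2.1;python3 - <<'E'
from m import *
np.seterr(invalid='ignore')
c=load("wrist17");P=cloud(c,True);X,Y,Z=P[...,0],P[...,1],P[...,2]
ch=(X>.56)&(X<.70)&(Y>-.2)&(Y<.2)
q=P[ch&(Z>.100)&(Z<.116)];print("chassis",rect(q),len(q))
E
```

```text
t 26.15 tcp [628.2  -4.2 175. ] yaw 1.97 F [-0.4 -0.2 -3.5] w 45.2 q [-0.31  0.47  0.29  1.74 -0.15  0.95 -1.5 ]
629.3,-1.1,65,2.1 ([0.0027, -0.0082, 0.2749], [0.0004, -0.0001, -0.0004])
chassis [628.8  -1.2 102.  342.2   2. ] 11521
```

View pics/wrist17.png

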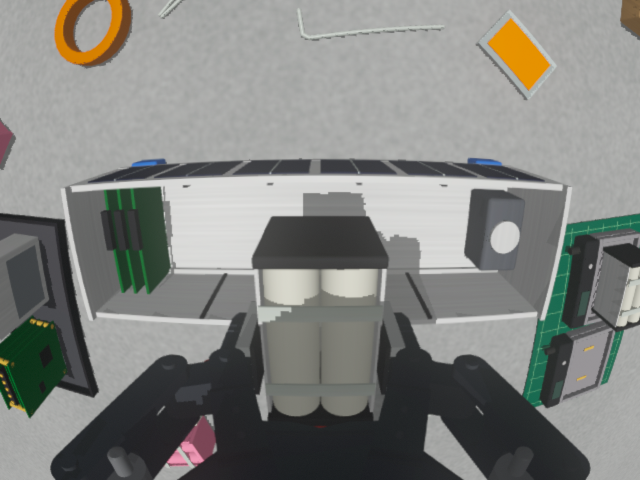

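>>> {"fn": "play_rows", "kwargs": {
  "motion": [
    [[0.0027,-0.008,0.02],[0,0,0]],
    [[0.0027,-0.008,0.07],[0,0,0]],
    [[0.0027,-0.008,0.14],[0,0,0]],
    [[0.0027,-0.008,0.2],[0,0,0]],
    [[0.0027,-0.008,0.25],[0,0,0]],
    [[0.0027,-0.008,0.27],[0,0,0]],
    [[0.0027,-0.008,0.275],[0,0,0]],
    [[0.0027,-0.008,0.275],[0,0,0]]
  ]
}}

```text
t: 26.95
eef_pos: [0.6296, -0.0017, 0.0654]
tool_rot: [0.001, 1.0, 0.017, 0.001]
contact_force: [-0.1, 0.7, -2.0]
gripper_width: 0.527
```

```bash
python3 go.py 629.4,-1.1,49,2.1
```

```text
t 26.95 tcp [629.6  -1.7  65.4] yaw 1.93 F [-0.1  0.7 -2. ] w 45.0 q [-0.28  0.6   0.24  1.81 -0.2   0.75 -1.46]
629.4,-1.1,49,2.1 ([-0.0005, -0.0015, 0.0411], [0.0004, -0.0002, -0.0005])
```

>>> {"fn": "play_rows", "kwargs": {
  "motion": [
    [[-0.0005,-0.0015,0.015],[0.0004,0,-0.0005]],
    [[-0.0005,-0.0015,0.03],[0.0004,0,-0.0005]],
    [[-0.0005,-0.0015,0.037],[0.0004,0,-0.0005]],
    [[-0.0005,-0.0015,0.041],[0.0004,0,-0.0005]],
    [[-0.0005,-0.0015,0.043],[0.0004,0,-0.0005]],
    [[-0.0005,-0.0015,0.045],[0.0004,0,-0.0005]],
    [[-0.0005,-0.0015,0.046],[0.0004,0,-0.0005]],
    [[-0.0005,-0.0015,0.047],[0.0004,0,-0.0005]]
  ]
}}

```text
t: 27.75
eef_pos: [0.6293, -0.0011, 0.0485]
tool_rot: [-0.0, 1.0, 0.018, 0.001]
contact_force: [-8.2, 0.9, 17.1]
gripper_width: 0.532
```

Firm contact (17 N), pack seated. Releasing.

>>> {"fn": "play_rows", "kwargs": {
  "motion": [
    [[0,0,0],[0,0,0]],
    [[0,0,0],[0,0,0]],
    [[0,0,0],[0,0,0]],
    [[0,0,0],[0,0,0]],
    [[0,0,0],[0,0,0]],
    [[0,0,0],[0,0,0]]
  ],
  "fingers": 85
}}

```text
t: 28.35
eef_pos: [0.6293, -0.0011, 0.0483]
tool_rot: [-0.0, 1.0, 0.018, 0.0]
contact_force: [-0.2, -0.3, -0.1]
gripper_width: 0.994
```

>>> {"fn": "play_rows", "kwargs": {
  "motion": [
    [[0,0,-0.04],[0,0,0]],
    [[0,0,-0.12],[0,0,0]],
    [[0,0,-0.24],[0,0,0]],
    [[-0.03,-0.04,-0.36],[0,0,0]],
    [[-0.03,-0.08,-0.43],[0,0,0]],
    [[-0.03,-0.08,-0.43],[0,0,0]],
    [[-0.03,-0.08,-0.43],[0,0,0]]
  ]
}}

```text
t: 29.05
eef_pos: [0.6163, 0.0308, 0.222]
tool_rot: [-0.001, 1.0, 0.019, 0.002]
contact_force: [-0.3, -0.1, -1.2]
gripper_width: 0.997
```

```bash
python3 snap.py 18 wrist;python3 - <<'E'
from m import *
np.seterr(invalid='ignore')
c=load("wrist18");P=cloud(c,True);X,Y,Z=P[...,0],P[...,1],P[...,2]
t=(X>.58)&(X<.675)&(Y>-.04)&(Y<.04)&(Z<.0835)&(Z>.073)
t=cv2.morphologyEx(t.astype(np.uint8),cv2.MORPH_OPEN,np.ones((7,7)))>0
comp(P,t,"fresh in chassis")
ch=(X>.56)&(X<.70)&(Y>-.2)&(Y<.2)
q=P[ch&(Z>.100)&(Z<.116)];print("chassis",rect(q),len(q))
E
python3 go.py 561.9,329.4,215,-4.1 
```

```text
fresh in chassis 4368 rect [628.9  -1.3  80.2  46.6   2.1] med [6.31e+02 4.00e-01 7.82e+01] px [360 208]
chassis [628.7  -1.4 101.9 342.3   1.9] 9400
t 29.1 tcp [615.6  30.  220.6] yaw 2.11 F [-0.7 -0.2 -0.3] w 85.0 q [-0.37  0.4   0.29  1.73 -0.13  1.03 -1.57]
561.9,329.4,215,-4.1 ([-0.1067, -0.7528, 0.0142], [-0.0001, -0.0001, 0.0172])
```

View pics/wrist18.png

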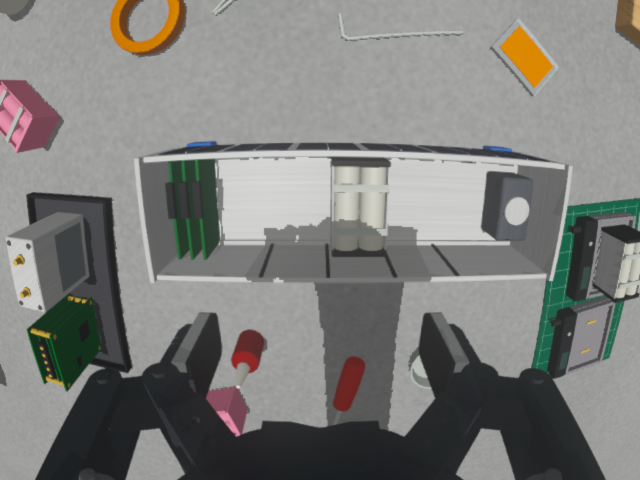

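The fresh pack sits 0.2 mm from the chassis centre and is square to it. The radio goes back next.

>>> {"fn": "play_rows", "kwargs": {
  "motion": [
    [[-0.015,-0.1,0.014],[0,0,0]],
    [[-0.03,-0.21,0.014],[0,0,0.004]],
    [[-0.045,-0.32,0.014],[0,0,0.008]],
    [[-0.06,-0.43,0.014],[0,0,0.012]],
    [[-0.075,-0.54,0.014],[0,0,0.017]],
    [[-0.09,-0.65,0.014],[0,0,0.017]],
    [[-0.106,-0.74,0.014],[0,0,0.017]],
    [[-0.1067,-0.753,0.014],[0,0,0.017]]
  ]
}}

```text
t: 29.9
eef_pos: [0.5587, 0.3351, 0.213]
tool_rot: [-0.001, 1.0, -0.031, -0.001]
contact_force: [-0.5, 0.8, 0.2]
gripper_width: 0.998
```

```bash
python3 go.py 561.2,329.4,65.5,-4.1 
```

```text
t 29.9 tcp [558.7 335.1 213. ] yaw -3.6 F [-0.5  0.8  0.2] w 85.2 q [-0.8   0.46  0.23  1.64 -0.12  1.05 -2.17]
561.2,329.4,65.5,-4.1 ([0.0081, 0.0141, 0.3686], [-0.0001, 0.0005, 0.0014])
```

>>> {"fn": "play_rows", "kwargs": {
  "motion": [
    [[0.008,0.014,0],[0,0.0005,0.0014]],
    [[0.008,0.014,0.06],[0,0.0005,0.0014]],
    [[0.008,0.014,0.15],[0,0.0005,0.0014]],
    [[0.008,0.014,0.24],[0,0.0005,0.0014]],
    [[0.008,0.014,0.31],[0,0.0005,0.0014]],
    [[0.008,0.014,0.35],[0,0.0005,0.0014]],
    [[0.008,0.014,0.366],[0,0.0005,0.0014]],
    [[0.008,0.014,0.367],[0,0.0005,0.0014]]
  ]
}}

```text
t: 30.7
eef_pos: [0.5616, 0.3282, 0.0658]
tool_rot: [0.0, 0.999, -0.037, -0.0]
contact_force: [-0.6, -0.6, 1.2]
gripper_width: 0.998
```

```bash
python3 go.py 561.2,329.4,65.5,-4.1 
```

```text
t 30.7 tcp [561.6 328.2  65.8] yaw -4.19 F [-0.6 -0.6  1.2] w 85.2 q [-0.76  0.63  0.2   1.75 -0.16  0.78 -2.13]
561.2,329.4,65.5,-4.1 ([-0.0012, -0.003, 0.0008], [0.0, 0.0, -0.0002])
```

>>> {"fn": "play_rows", "kwargs": {
  "motion": [
    [[-0.001,-0.003,0],[0,0,0]],
    [[-0.001,-0.003,0],[0,0,0]],
    [[-0.001,-0.003,0],[0,0,0]],
    [[-0.001,-0.003,0],[0,0,0]],
    [[-0.001,-0.003,0],[0,0,0]],
    [[-0.001,-0.003,0],[0,0,0]],
    [[-0.001,-0.003,0],[0,0,0]],
    [[-0.001,-0.003,0],[0,0,0]]
  ],
  "fingers": 30,
  "grip_force": 70
}}

```text
t: 31.5
eef_pos: [0.5621, 0.3297, 0.0672]
tool_rot: [-0.001, 0.999, -0.037, 0.001]
contact_force: [-0.2, -0.6, 6.4]
gripper_width: 0.483
```

>>> {"fn": "play_rows", "kwargs": {
  "motion": [
    [[0,0,-0.02],[0,0,0]],
    [[0,0,-0.06],[0,0,0]],
    [[0,0,-0.12],[0,0,0]],
    [[0,0,-0.2],[0,0,0]],
    [[0,0,-0.27],[0,0,0]],
    [[0,0,-0.31],[0,0,0]],
    [[0,0,-0.33],[0,0,0]],
    [[0,0,-0.33],[0,0,0]]
  ]
}}

```text
t: 32.3
eef_pos: [0.5619, 0.3298, 0.1999]
tool_rot: [-0.001, 0.999, -0.036, 0.001]
contact_force: [-0.2, -0.3, -4.5]
gripper_width: 0.48
```

```bash
python3 go.py 627.6,52.0,200,2.2 
```

```text
t 32.3 tcp [561.9 329.8 199.9] yaw -4.18 F [-0.2 -0.3 -4.5] w 41.0 q [-0.8   0.47  0.23  1.66 -0.12  1.02 -2.17]
627.6,52.0,200,2.2 ([0.2143, 0.6806, -0.001], [-0.0003, -0.0004, -0.0177])
```

>>> {"fn": "play_rows", "kwargs": {
  "motion": [
    [[0.02,0.06,0],[0,0,0]],
    [[0.05,0.17,0],[0,0,-0.004]],
    [[0.09,0.28,0],[0,0,-0.008]],
    [[0.125,0.39,0],[0,0,-0.012]],
    [[0.16,0.5,0],[0,0,-0.0177]],
    [[0.185,0.6,0],[0,0,-0.0177]],
    [[0.21,0.66,0],[0,0,-0.0177]],
    [[0.214,0.68,0],[0,0,-0.0177]]
  ]
}}

```text
t: 33.1
eef_pos: [0.6272, 0.0468, 0.1979]
tool_rot: [0.001, 1.0, 0.016, 0.0]
contact_force: [-0.0, 0.2, -5.6]
gripper_width: 0.482
```

```bash
python3 go.py 627.6,52.2,110,2.1; python3 snap.py 19 wrist
```

```text
t 33.1 tcp [627.2  46.8 197.9] yaw 1.84 F [-0.   0.2 -5.6] w 41.1 q [-0.38  0.44  0.27  1.72 -0.14  1.   -1.59]
627.6,52.2,110,2.1 ([0.0014, -0.0136, 0.2198], [0.0002, -0.0, -0.0007])
```

View pics/wrist19.png

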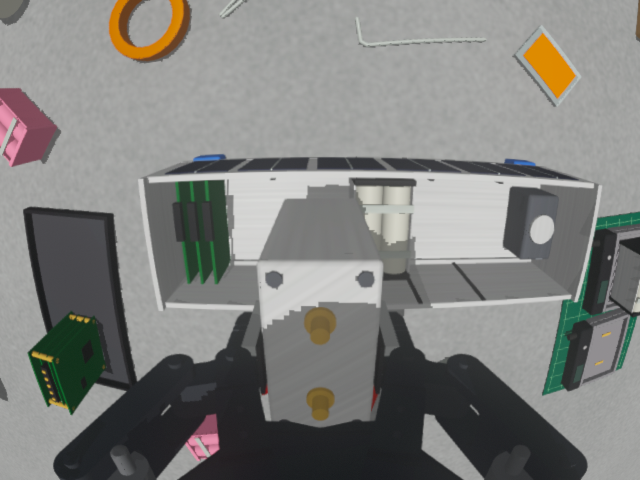

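>>> {"fn": "play_rows", "kwargs": {
  "motion": [
    [[0.0014,-0.0136,0],[0,0,-0.0007]],
    [[0.0014,-0.0136,0.02],[0,0,-0.0007]],
    [[0.0014,-0.0136,0.06],[0,0,-0.0007]],
    [[0.0014,-0.0136,0.1],[0,0,-0.0007]],
    [[0.0014,-0.0136,0.1],[0,0,-0.0007]]
  ]
}}

```text
t: 33.65
eef_pos: [0.6248, 0.0551, 0.1547]
tool_rot: [0.0, 1.0, 0.02, -0.003]
contact_force: [-1.2, 0.6, -4.6]
gripper_width: 0.485
```

```bash
python3 go.py 627.5,52.2,91,2.1; python3 snap.py 20 wrist
```

```text
t 33.65 tcp [624.8  55.1 154.7] yaw 2.32 F [-1.2  0.6 -4.6] w 41.4 q [-0.38  0.49  0.26  1.76 -0.15  0.92 -1.59]
627.5,52.2,91,2.1 ([0.0075, 0.0075, 0.1591], [0.0001, 0.001, 0.0006])
```

View pics/wrist20.png

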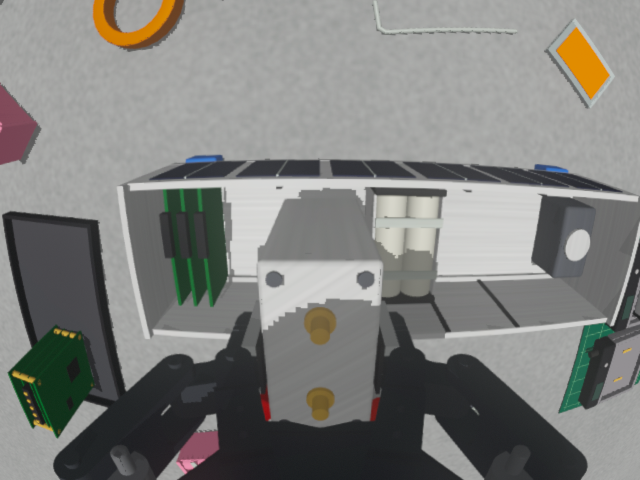

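>>> {"fn": "play_rows", "kwargs": {
  "motion": [
    [[0.0065,0.0072,0.02],[0,0.001,0.0006]],
    [[0.0065,0.0072,0.03],[0,0.001,0.0006]],
    [[0.0065,0.0072,0.03],[0,0.001,0.0006]],
    [[0.0065,0.0072,0.03],[0,0.001,0.0006]]
  ]
}}

```text
t: 34.1
eef_pos: [0.6286, 0.052, 0.1444]
tool_rot: [0.0, 1.0, 0.018, 0.001]
contact_force: [-0.4, 0.2, -4.7]
gripper_width: 0.482
```

```bash
python3 go.py 627.5,52.2,92,2.1
```

```text
t 34.1 tcp [628.6  52.  144.4] yaw 2.07 F [-0.4  0.2 -4.7] w 41.1 q [-0.37  0.5   0.26  1.76 -0.16  0.9  -1.58]
627.5,52.2,92,2.1 ([-0.0031, -0.0007, 0.1309], [0.0001, -0.0004, -0.0001])
```

>>> {"fn": "play_rows", "kwargs": {
  "motion": [
    [[-0.002,-0.0007,0.02],[0,0,0]],
    [[-0.002,-0.0007,0.045],[0,0,0]],
    [[-0.0025,-0.0007,0.07],[0,0,0]],
    [[-0.0025,-0.0007,0.095],[0,0,0]],
    [[-0.0028,-0.0007,0.115],[0,0,0]],
    [[-0.003,-0.0007,0.125],[0,0,0]],
    [[-0.003,-0.0007,0.13],[0,0,0]],
    [[-0.003,-0.0007,0.131],[0,0,0]]
  ]
}}

```text
t: 34.9
eef_pos: [0.6276, 0.0522, 0.0918]
tool_rot: [0.0, 1.0, 0.018, 0.001]
contact_force: [0.4, -0.4, -5.2]
gripper_width: 0.481
```

```bash
python3 go.py 627.5,52.2,89,2.1
```

```text
t 34.9 tcp [627.6  52.2  91.8] yaw 2.06 F [ 0.4 -0.4 -5.2] w 41.1 q [-0.36  0.57  0.24  1.8  -0.18  0.8  -1.57]
627.5,52.2,89,2.1 ([-0.0003, -0.0, 0.0071], [0.0001, -0.0004, -0.0001])
```

>>> {"fn": "play_rows", "kwargs": {
  "motion": [
    [[0,0,0.003],[0,0,0]],
    [[0,0,0.006],[0,0,0]],
    [[0,0,0.008],[0,0,0]],
    [[0,0,0.01],[0,0,0]],
    [[0,0,0.01],[0,0,0]]
  ]
}}

```text
t: 35.4
eef_pos: [0.6281, 0.0522, 0.0892]
tool_rot: [0.0, 1.0, 0.018, 0.002]
contact_force: [-4.0, -0.7, 5.9]
gripper_width: 0.48
```

Contact at z 89.2 as expected. Releasing.

>>> {"fn": "play_rows", "kwargs": {
  "motion": [
    [[0,0,0],[0,0,0]],
    [[0,0,0],[0,0,0]],
    [[0,0,0],[0,0,0]],
    [[0,0,0],[0,0,0]],
    [[0,0,0],[0,0,0]],
    [[0,0,0],[0,0,0]]
  ],
  "fingers": 85
}}

```text
t: 36.0
eef_pos: [0.628, 0.0521, 0.0891]
tool_rot: [0.0, 1.0, 0.018, 0.002]
contact_force: [0.3, 0.6, 0.7]
gripper_width: 0.997
```

>>> {"fn": "play_rows", "kwargs": {
  "motion": [
    [[0,0,-0.04],[0,0,0]],
    [[0,0,-0.12],[0,0,0]],
    [[0,0,-0.24],[0,0,0]],
    [[-0.03,0.02,-0.32],[0,0,0]],
    [[-0.06,0.04,-0.35],[0,0,0]],
    [[-0.06,0.04,-0.35],[0,0,0]]
  ]
}}

```text
t: 36.6
eef_pos: [0.6047, 0.0338, 0.2328]
tool_rot: [-0.0, 1.0, 0.017, 0.004]
contact_force: [0.8, -0.4, -0.3]
gripper_width: 0.996
```

```bash
python3 snap.py 21 wrist;python3 - <<'E'
from m import *
np.seterr(invalid='ignore')
c=load("wrist21");P=cloud(c,True);X,Y,Z=P[...,0],P[...,1],P[...,2]
mi=(X>.585)&(X<.672)&(abs(Y)<.09)
q=P[mi&(Z>.117)&(Z<.127)&(Y>0)];print("radio",rect(q),len(q),np.median(q,0))
t=(X>.58)&(X<.675)&(Y>-.04)&(Y<.04)&(Z<.0835)&(Z>.073)
t=cv2.morphologyEx(t.astype(np.uint8),cv2.MORPH_OPEN,np.ones((7,7)))>0
comp(P,t,"fresh in chassis")
E
python3 go.py 452.0,336.8,215,-4.2 
```

```text
radio [627.5  51.8  79.6  42.3   2. ] 6233 [0.62988456 0.05109494 0.12434796]
fresh in chassis 4230 rect [628.5  -1.5  80.6  45.3   2.6] med [629.4  -1.6  78.2] px [363 193]
t 36.65 tcp [604.5  34.9 230.9] yaw 1.99 F [ 0.3 -0.2 -1. ] w 85.1 q [-0.38  0.37  0.29  1.75 -0.12  1.04 -1.59]
452.0,336.8,215,-4.2 ([-0.3552, -0.7676, 0.0378], [-0.0001, -0.001, 0.0172])
```

View pics/wrist21.png

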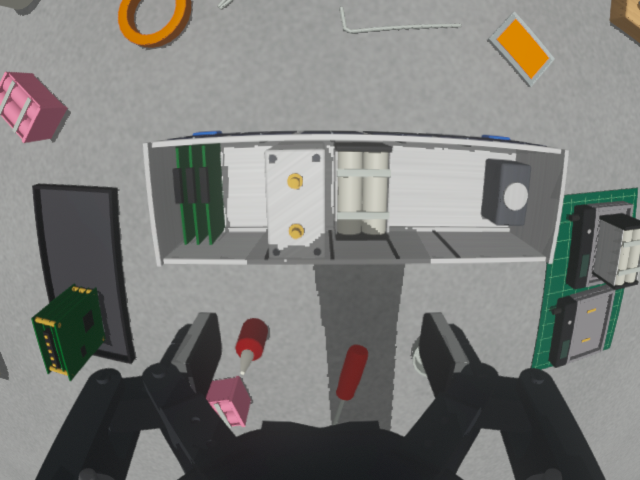

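The radio is back at (627.5, 51.8), against a start of (626.2, 51.8). Last is the computer.

>>> {"fn": "play_rows", "kwargs": {
  "motion": [
    [[-0.05,-0.1,0.02],[0,0,0]],
    [[-0.1,-0.2,0.03],[0,0,0.004]],
    [[-0.15,-0.31,0.038],[0,-0.001,0.008]],
    [[-0.2,-0.42,0.038],[0,-0.001,0.012]],
    [[-0.25,-0.53,0.038],[0,-0.001,0.017]],
    [[-0.3,-0.64,0.038],[0,-0.001,0.017]],
    [[-0.34,-0.73,0.038],[0,-0.001,0.017]],
    [[-0.355,-0.768,0.038],[0,-0.001,0.017]]
  ]
}}

```text
t: 37.45
eef_pos: [0.4486, 0.3419, 0.2136]
tool_rot: [-0.0, 0.999, -0.033, -0.001]
contact_force: [-0.6, 0.8, 0.2]
gripper_width: 0.994
```

```bash
python3 go.py 452.0,336.6,120,-4.2 452.0,336.6,65,-4.2 
```

```text
t 37.45 tcp [448.6 341.9 213.6] yaw -3.73 F [-0.6  0.8  0.2] w 84.9 q [-0.89  0.31  0.17  1.85 -0.06  0.98 -2.34]
452.0,336.6,120,-4.2 ([0.0099, 0.013, 0.234], [-0.0001, 0.0004, 0.0013])
452.0,336.6,65,-4.2 ([0.0103, 0.0131, 0.3715], [-0.0001, 0.0004, 0.0013])
```

>>> {"fn": "play_rows", "kwargs": {
  "motion": [
    [[0.01,0.013,0],[0,0.0004,0.0013]],
    [[0.01,0.013,0.05],[0,0.0004,0.0013]],
    [[0.01,0.013,0.14],[0,0.0004,0.0013]],
    [[0.01,0.013,0.23],[0,0.0004,0.0013]],
    [[0.01,0.013,0.31],[0,0.0004,0.0013]],
    [[0.01,0.013,0.35],[0,0.0004,0.0013]],
    [[0.01,0.013,0.368],[0,0.0004,0.0013]],
    [[0.01,0.013,0.37],[0,0.0004,0.0013]]
  ]
}}

```text
t: 38.25
eef_pos: [0.4523, 0.3349, 0.0646]
tool_rot: [0.001, 0.999, -0.038, -0.001]
contact_force: [-0.1, 0.4, 0.5]
gripper_width: 0.997
```

```bash
python3 go.py 451.5,336.6,65,-4.2; python3 snap.py 22 wrist 
```

```text
t 38.25 tcp [452.3 334.9  64.6] yaw -4.31 F [-0.1  0.4  0.5] w 85.1 q [-0.86  0.51  0.14  1.96 -0.11  0.67 -2.3 ]
451.5,336.6,65,-4.2 ([-0.0024, -0.004, -0.0009], [0.0002, 0.0002, -0.0003])
```

View pics/wrist22.png

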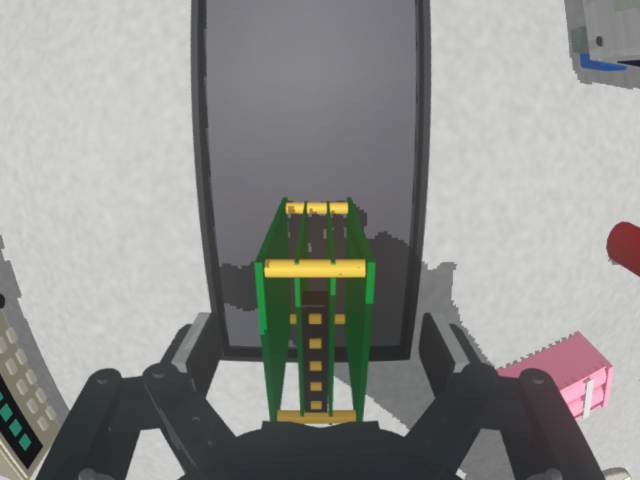

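The computer is between the jaws, about 1.5 mm off centre. Correcting and gripping.

>>> {"fn": "play_rows", "kwargs": {
  "motion": [
    [[-0.0024,-0.004,-0.0009],[0,0,0]],
    [[-0.0024,-0.004,-0.0009],[0,0,0]],
    [[-0.0024,-0.004,-0.0009],[0,0,0]]
  ]
}}

```text
t: 38.6
eef_pos: [0.4523, 0.3378, 0.0668]
tool_rot: [-0.001, 0.999, -0.037, 0.001]
contact_force: [-0.7, -0.3, -0.8]
gripper_width: 0.995
```

>>> {"fn": "play_rows", "kwargs": {
  "motion": [
    [[0,0,0],[0,0,0]],
    [[0,0,0],[0,0,0]],
    [[0,0,0],[0,0,0]],
    [[0,0,0],[0,0,0]],
    [[0,0,0],[0,0,0]],
    [[0,0,0],[0,0,0]],
    [[0,0,0],[0,0,0]],
    [[0,0,0],[0,0,0]]
  ],
  "fingers": 28,
  "grip_force": 60
}}

```text
t: 39.4
eef_pos: [0.4523, 0.3377, 0.067]
tool_rot: [-0.001, 0.999, -0.037, 0.001]
contact_force: [-1.6, -1.0, 6.2]
gripper_width: 0.438
```

>>> {"fn": "play_rows", "kwargs": {
  "motion": [
    [[0,0,-0.02],[0,0,0]],
    [[0,0,-0.06],[0,0,0]],
    [[0,0,-0.12],[0,0,0]],
    [[0,0,-0.2],[0,0,0]],
    [[0,0,-0.27],[0,0,0]],
    [[0,0,-0.31],[0,0,0]],
    [[0,0,-0.34],[0,0,0]],
    [[0,0,-0.34],[0,0,0]]
  ]
}}

```text
t: 40.2
eef_pos: [0.4526, 0.338, 0.2043]
tool_rot: [-0.001, 0.999, -0.037, 0.001]
contact_force: [-0.6, -0.1, -3.3]
gripper_width: 0.436
```

```bash
python3 go.py 629.7,-52.4,200,2.1 
```

```text
t 40.2 tcp [452.6 338.  204.3] yaw -4.28 F [-0.6 -0.1 -3.3] w 37.2 q [-0.89  0.32  0.17  1.86 -0.07  0.96 -2.33]
629.7,-52.4,200,2.1 ([0.5143, 0.9402, 0.0091], [-0.0005, -0.0004, -0.0177])
```

>>> {"fn": "play_rows", "kwargs": {
  "motion": [
    [[0.02,0.04,-0.03],[0,0,0]],
    [[0.06,0.13,-0.06],[0,0,-0.004]],
    [[0.11,0.23,-0.07],[0,0,-0.008]],
    [[0.165,0.33,-0.07],[0,0,-0.012]],
    [[0.22,0.43,-0.07],[0,0,-0.0177]],
    [[0.275,0.53,-0.07],[0,0,-0.0177]],
    [[0.33,0.63,-0.07],[0,0,-0.0177]],
    [[0.38,0.71,-0.07],[0,0,-0.0177]]
  ]
}}

```text
t: 41.0
eef_pos: [0.5827, 0.0389, 0.2311]
tool_rot: [-0.001, 1.0, 0.017, 0.001]
contact_force: [1.4, -0.1, -2.7]
gripper_width: 0.436
```

```bash
python3 go.py 629.7,-52.4,225,2.1 
```

```text
t 41.0 tcp [582.7  38.9 231.1] yaw 1.92 F [ 1.4 -0.1 -2.7] w 37.2 q [-0.42  0.33  0.31  1.8  -0.12  1.03 -1.6 ]
629.7,-52.4,225,2.1 ([0.1097, 0.232, 0.0151], [-0.0002, -0.0002, -0.0005])
```

>>> {"fn": "play_rows", "kwargs": {
  "motion": [
    [[0.05,0.1,0],[0,0,-0.0005]],
    [[0.09,0.18,0],[0,0,-0.0005]],
    [[0.109,0.22,0],[0,0,-0.0005]],
    [[0.1097,0.232,0],[0,0,-0.0005]],
    [[0.1097,0.232,0],[0,0,-0.0005]],
    [[0.1097,0.232,0],[0,0,-0.0005]]
  ]
}}

```text
t: 41.6
eef_pos: [0.6289, -0.0506, 0.2306]
tool_rot: [-0.001, 1.0, 0.019, -0.0]
contact_force: [0.0, 0.3, -2.9]
gripper_width: 0.437
```

```bash
python3 go.py 629.7,-52.4,150,2.1 ; python3 snap.py 23 wrist
```

```text
t 41.6 tcp [628.9 -50.6 230.6] yaw 2.22 F [ 0.   0.3 -2.9] w 37.3 q [-0.27  0.42  0.33  1.69 -0.16  1.07 -1.41]
629.7,-52.4,150,2.1 ([0.0017, 0.005, 0.2014], [-0.0004, 0.0, 0.0003])
```

View pics/wrist23.png

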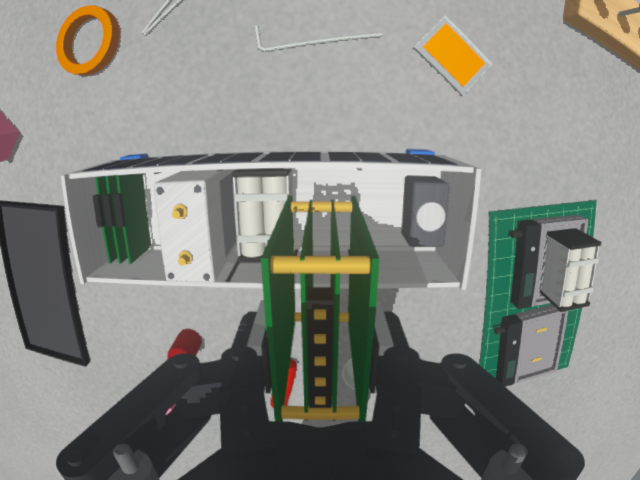

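>>> {"fn": "play_rows", "kwargs": {
  "motion": [
    [[0.0017,0.005,0.03],[0,0,0.0003]],
    [[0.0017,0.005,0.08],[0,0,0.0003]],
    [[0.0017,0.005,0.14],[0,0,0.0003]],
    [[0.0017,0.005,0.18],[0,0,0.0003]],
    [[0.0017,0.005,0.2],[0,0,0.0003]],
    [[0.0017,0.005,0.2],[0,0,0.0003]],
    [[0.0017,0.005,0.2],[0,0,0.0003]]
  ]
}}

```text
t: 42.35
eef_pos: [0.6302, -0.0518, 0.1512]
tool_rot: [-0.001, 1.0, 0.019, 0.0]
contact_force: [0.4, 0.1, -2.2]
gripper_width: 0.438
```

```bash
python3 go.py 629.4,-52.4,91,2.1; python3 snap.py 24 wrist
```

```text
t 42.35 tcp [630.2 -51.8 151.2] yaw 2.17 F [ 0.4  0.1 -2.2] w 37.4 q [-0.24  0.5   0.31  1.75 -0.19  0.91 -1.38]
629.4,-52.4,91,2.1 ([-0.0022, 0.0018, 0.1505], [-0.0004, -0.0002, 0.0002])
```

View pics/wrist24.png

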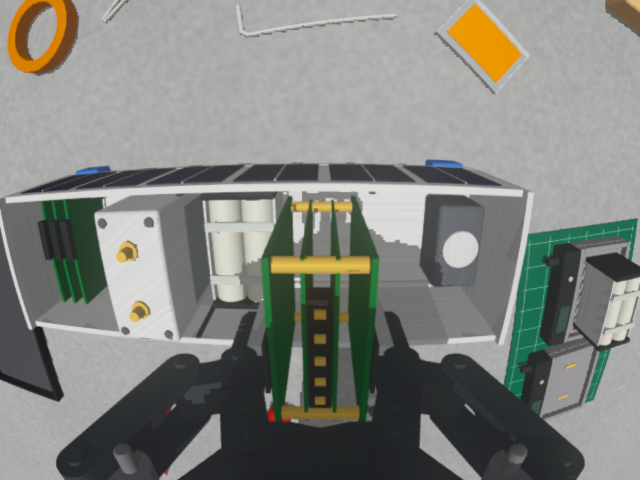

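>>> {"fn": "play_rows", "kwargs": {
  "motion": [
    [[-0.002,0.0018,0.01],[-0.0004,0,0]],
    [[-0.002,0.0018,0.03],[-0.0004,0,0]],
    [[-0.002,0.0018,0.06],[-0.0004,0,0]],
    [[-0.002,0.0018,0.09],[-0.0004,0,0]],
    [[-0.002,0.0018,0.12],[-0.0004,0,0]],
    [[-0.002,0.0018,0.14],[-0.0004,0,0]],
    [[-0.002,0.0018,0.148],[-0.0004,0,0]],
    [[-0.002,0.0018,0.149],[-0.0004,0,0]]
  ]
}}

```text
t: 43.2
eef_pos: [0.6297, -0.0526, 0.0914]
tool_rot: [0.0, 1.0, 0.019, 0.0]
contact_force: [-0.0, -0.1, -2.9]
gripper_width: 0.435
```

```bash
python3 go.py 629.4,-52.4,89,2.1
```

```text
t 43.2 tcp [629.7 -52.6  91.4] yaw 2.16 F [-0.  -0.1 -2.9] w 37.2 q [-0.23  0.58  0.29  1.79 -0.22  0.8  -1.36]
629.4,-52.4,89,2.1 ([-0.0006, -0.0005, 0.006], [0.0, -0.0002, 0.0002])
```

>>> {"fn": "play_rows", "kwargs": {
  "motion": [
    [[0,0,0.003],[0,0,0]],
    [[0,0,0.006],[0,0,0]],
    [[0,0,0.008],[0,0,0]],
    [[0,0,0.009],[0,0,0]],
    [[0,0,0.009],[0,0,0]]
  ]
}}

```text
t: 43.7
eef_pos: [0.6301, -0.0527, 0.089]
tool_rot: [-0.0, 1.0, 0.019, 0.001]
contact_force: [-2.6, -0.2, 5.0]
gripper_width: 0.439
```

Contact at z 89.0. Releasing and retreating.

>>> {"fn": "play_rows", "kwargs": {
  "motion": [
    [[0,0,0],[0,0,0]],
    [[0,0,0],[0,0,0]],
    [[0,0,0],[0,0,0]],
    [[0,0,0],[0,0,0]],
    [[0,0,0],[0,0,0]],
    [[0,0,0],[0,0,0]]
  ],
  "fingers": 85
}}

```text
t: 44.3
eef_pos: [0.6301, -0.0527, 0.089]
tool_rot: [-0.0, 1.0, 0.019, 0.001]
contact_force: [0.3, -0.6, 0.5]
gripper_width: 0.999
```

>>> {"fn": "play_rows", "kwargs": {
  "motion": [
    [[0,0,-0.04],[0,0,0]],
    [[0,0,-0.12],[0,0,0]],
    [[0,0,-0.24],[0,0,0]],
    [[-0.03,-0.04,-0.36],[0,0,0]],
    [[-0.1,-0.1,-0.43],[0,0,0]],
    [[-0.1,-0.13,-0.43],[0,0,0]],
    [[-0.1,-0.13,-0.43],[0,0,0]],
    [[-0.1,-0.13,-0.43],[0,0,0]]
  ]
}}

```text
t: 45.1
eef_pos: [0.5876, -0.0026, 0.2604]
tool_rot: [0.0, 1.0, 0.019, 0.001]
contact_force: [1.0, -0.5, -0.8]
gripper_width: 0.998
```

```bash
python3 snap.py 25 wrist scene;python3 - <<'E'
from m import *
np.seterr(invalid='ignore')
for w in("wrist1","wrist25"):
    print(w);c=load(w);P=cloud(c,True);X,Y,Z=P[...,0],P[...,1],P[...,2]
    mi=(X>.585)&(X<.672)&(abs(Y)<.09)
    q=P[mi&(Z>.117)&(Z<.127)&(Y>0)];print("radio",rect(q),len(q),np.median(q,0))
    q=P[mi&(Z>.112)&(Y<-.02)&(Z<.14)&(X<.6685)];print("comp",rect(q),len(q),np.median(q,0))
    t=(X>.58)&(X<.675)&(Y>-.04)&(Y<.04)&(Z<.0835)&(Z>.073)
    comp(P,cv2.morphologyEx(t.astype(np.uint8),cv2.MORPH_OPEN,np.ones((7,7)))>0,"pack in chassis")
    ch=(X>.56)&(X<.70)&(Y>-.2)&(Y<.2)
    q=P[ch&(Z>.100)&(Z<.116)];print("chassis",rect(q),len(q))
    t=(X>.38)&(X<.66)&(Y<-.25)&(Y>-.45)&(Z>.06)&(Z<.072)
    comp(P,cv2.morphologyEx(t.astype(np.uint8),cv2.MORPH_OPEN,np.ones((5,5)))>0,"pack charger")
    hsv=cv2.cvtColor(c["pixels"],cv2.COLOR_RGB2HSV).astype(int)
    r=((hsv[...,0]<6)|(hsv[...,0]>174))&(hsv[...,1]>150)
    comp(P,r&(X>.4)&(X<.53)&(abs(Y)<.2)&(Z>.045),"bottle")
    comp(P,(X>.36)&(X<.47)&(Y<-.07)&(Y>-.2)&(Z>.013)&(Z<.03),"dish")
E
python3 go.py
```

```text
wrist1
radio [626.2  51.8  80.6  42.9   2.6] 5166 [0.62794079 0.05026364 0.12432249]
comp [629.  -52.3  79.6  38.8   2.3] 2924 [ 0.63103813 -0.05187072  0.12170584]
pack in chassis 3436 rect [626.8  -3.   80.6  41.8   2.3] med [627.3  -2.2  78.1] px [325 169]
chassis [628.6  -1.1 101.7 341.6   2.1] 8077
pack charger 1354 rect [ 454.  -351.5   81.7   48.7   12.5] med [ 456.2 -347.4   65.8] px [580 321]
bottle 249 rect [453.7 101.6  29.   16.5  36.2] med [456.5 100.   50.6] px [225 319]
dish 411 rect [ 422.5 -110.9   52.8   67.5   87. ] med [ 411.1 -107.8   19.1] px [405 330]
wrist25
radio [627.5  51.5  79.7  42.5   1.9] 5186 [0.62921976 0.05017241 0.12429179]
comp [629.2 -53.7  78.6  38.9   1.6] 2964 [ 0.63199506 -0.05318823  0.12143302]
pack in chassis 3506 rect [628.6  -0.9  79.5  45.2   1.9] med [629.6  -1.9  78.1] px [320 165]
chassis [628.5  -1.  101.9 341.8   2.1] 8210
pack charger 1745 rect [ 574.8 -341.    81.    48.7    7.9] med [ 576.8 -336.9   65.7] px [600 234]
bottle 241 rect [453.5 101.6  28.6  17.1  36.2] med [456.4  99.4  50.6] px [222 318]
dish 432 rect [ 422.3 -110.7   67.9   52.1    1.9] med [ 410.1 -108.8   19.2] px [403 330]
t 45.2 tcp [587.6  -3.6 259.7] yaw 2.06 F [-0.3 -0.5  0.5] w 84.9 q [-0.37  0.31  0.34  1.76 -0.11  1.09 -1.53]
```

View pics/wrist25.png

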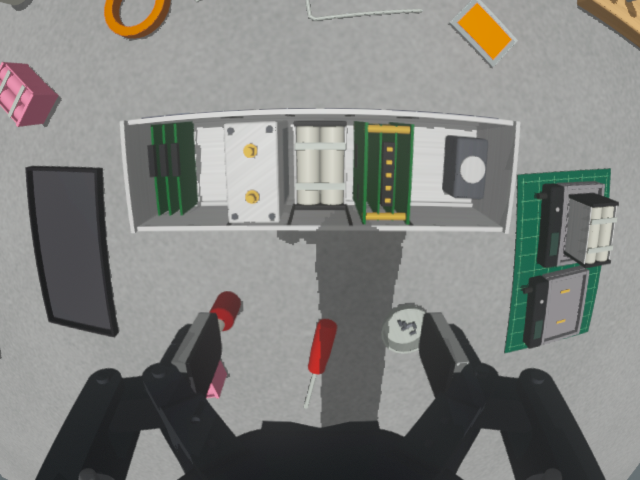

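View pics/scene25.png

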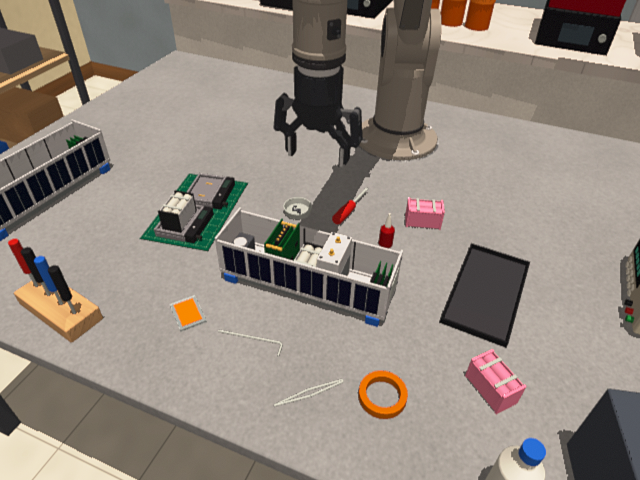

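Everything is in place. The wrist view shows the radio (252,172), fresh pack (320,165) and computer (388,172) in the chassis, and the spent pack (592,230) in the charger that was empty. The bottle and dish have not moved and the gripper is clear. Handing in.

```bash
python3 -c "
from station import bot
print(bot.hand_in())"
```

```text
the job is handed in; nothing more can be done
None
```

I finished the swap and handed the job in at about 45 s of the 138 s allowed; the hand-in gives no verdict. I parked the radio and the computer on the tray. The spent pack then went into the empty charger and the fresh pack into the chassis. Last, the radio and computer went back to their own places.

Last checks, from the wrist camera's depth readings, with a 12 mm position limit:

| Object | Off target | Angle error |
|---|---|---|
| Fresh pack | about 0.2 mm from the chassis centre | about 0.2° |
| Spent pack | under 1 mm from the charger seat's centre | about 0.3° |
| Radio | about 1.3 mm from its start | within 0.5° of chassis |
| Computer | about 1.5 mm from its start | within 0.5° of chassis |

- **Upright and at rest:** the top heights match their starting values, so everything looks seated and upright. I did not measure speeds.
- **Bystanders:** the glue bottle and screw dish measured within 0.5 mm of where they began. The pink look-alikes were left alone, and the gripper was open and clear at hand-in.
- **Disagreement:** the side camera's first readings differed from the wrist camera's by up to about 4 mm. I used the wrist readings because two views 90° apart agreed. No other check failed.

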